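Pack a candle and honey gift box

ROBOT

A 7-joint arm with a two-finger parallel gripper is mounted at the origin on the work surface; the furniture and walls round the work are solid. World frame = base frame: x ahead of the robot, y to its left, z up, the work surface at z = 0. Lengths are in m, angles in rad, forces in N, time in s.
With the tool pointing down it reaches from about 0.425 to 0.825 m from the base axis. Payload 3.6 kg.
Tool frame: the origin (TCP) lies at the very end of the fingers, on their centre line; the grasp point (between the pads) lies behind it (bot.hold_point_z is the z of the grasp point in the tool frame, in m); z points along the fingers, y is the line along which they close (so a half turn about z gives the same grasp; the last joint's range is limited). The gripper opens to 93 mm and grips with 3 to 60 N. Pads are 15 mm wide; open, the fingers measure 128 mm over their backs; the gripper's body (75 mm by 188 mm) begins 65 mm behind the grasp point.
Start: joints at [-1.173, 0.615, -0.013, 1.423, 0.008, 1.103, -0.04], TCP at [0.268, 0.592, 0.192] pointing down, gripper open.
Joint ranges: [-3.12, 3.12], [-0.3, 2.06], [-1.34, 1.32], [0.26, 2.42], [-1.36, 4.5], [0.01, 1.98], [-2.84, 2.84]. Speed limits (rad/s): [2.79, 2.79, 3.14, 3.14, 3.14, 3.14, 3.14].

INTERFACE

Orientations are given as a unit quaternion [x, y, z, w].
In Python, from plant import bot gives the robot as it stands.
- The arm moves only by the shell command python3 -m inch 'ROWS' [OPENING] [FORCE]. ROWS is JSON, a list of rows, each a list of 6 numbers: the shift along the tool's x, y, z in units of 0.2 m (1.0 is 0.2 m), then the turn, a rotation vector about the tool's x, y, z in units of 45 degrees (1.0 is 45 degrees). A call has 1 to 12 rows; each row is the pose to reach, as a shift and turn from the pose commanded when the call began, along the tool's axes at that moment; what a row does not reach only later rows make up. A row lasts 1/10 s, in which the tool goes at most 50 mm and 8.59 degrees, less where a joint would pass 70% of its speed; a pose out of reach is approached as far as the arm can. A call with a number of a shift or a turn outside -1 to 1 is refused whole. A call with a gripper value outside its range is refused whole. OPENING is the gripper command: -1 is fully open, 1 is shut, values between are in proportion, set as the call begins (- or left out, the last holds). The fingers move at their own pace and stop on an object; FORCE is the grip in N (left out, the last holds). Time passes only in rows, so rows that repeat a pose let the fingers close. It gives the time, the measured TCP pose, the force, the opening and the grip force at its end, in the units of the state.
- bot.get_obs(): the state, without advancing time (a new reading comes with each control period).
- bot.read_camera(name): name is "side" or "top" or "wrist"; returns a dict with "color" (420x560x3 uint8, blue, green, red), "camera_matrix" (3x3 intrinsics, pixels), "dist_coeffs" ([k1, k2, p1, p2, k3] as OpenCV has them; the pictures are not rectified), "world_from_camera" (4x4, takes a point from camera to world coordinates). Camera axes: x right, y up, looking along -z (the intrinsics and any distortion apply to the point x, -y, -z); pixel columns grow to the right and rows downward; lengths in m; the calibration is good to about 2 mm. A picture is of the moment at which its call begins. There is no depth.
- bot.job_done(): hands the job in; it is judged then, once.
Trained networks look in the newest picture that a camera, given by its name, has taken for a name from the list of things; names that differ only in an ending like _2 or _b are one class to them, and where a whole thing is asked for, a point or a joint stands for the part that bears it (a point fixed in the world has none). Each returns a list of dicts, best first, with "p" (0 to 1); they miss things now and then, are a little off and sometimes report something else, mostly with a low value. They report only what shows in the picture. A call takes as long as a camera call.
- bot.look_for(camera, target): "extent" ([left, top, width, height] in pixels, round what is visible of it).
- bot.regions_of(camera, target): "mask" (420x560 bool, what is visible of it) and "extent" ([left, top, width, height] in pixels, round what is visible of it).
- bot.tip_of(camera, target): "at" ([column, row] in pixels: a listed point, or the origin of a listed thing).
The state is a dict: "t": time; "joint_positions": joint angles; "qd": joint speeds; "tau": joint torques, N m; "tcp_pos": TCP position; "orientation": TCP orientation; "wrist_force": force on the tool from outside, world axes, zero at the start; "moment": the same for the moment, N m; "finger_gap": finger opening in m; "grasp_force": force on a finger pad.
Only numpy, scipy, OpenCV 4.12 (cv2) and the standard library are available. Lean on these libraries where they do the work, as an engineer would, in place of code of your own. Each camera call takes 0.05 s, during which the arm holds its last target. There are 200 camera calls.

TASK

Pack the gift box: lift its hinged divider flap right up until it stays open by itself, take every cast candle out of the metal mould and nest it point down and upright, fully home, in a tapered pocket of its own in the lower tier. When all the candles are in, fold the flap down flat again and then stand the honey tin gently and upright on the round cork mark in the middle of the flap. Leave the rubber stamp where it is.

Things in the scene. Friction and masses are not known exactly. Their poses are not given: they have to be found in the camera images.
- gift_box: Light wooden box with a flap as cover, 200 (its x) x 156 (y) x 80 mm high, fixed. Origin: centre of its underside, z up; flap's hinge along its +y side, brass pull on its -y side. Inside, a grey plate with three tapered pockets in a row along the box's x has its top at z 38 mm; inside above it 188 x 144 mm, 42 mm deep, walls 6 mm.
- pocket_1 (a point): Centre of the mouth of tapered pocket 1, at the top of the grey plate, x -60 mm, y 0, z 38 mm in the box. Mouth 50 mm across, narrowing down at 34 degrees to the vertical to 14 mm across, 27 mm deep, open below. A seated candle's centre is 2 mm above this point; its straight head stands about 32 mm above the plate, below the closed flap.
- pocket_2 (a point): Centre of the mouth of tapered pocket 2, at the top of the grey plate, x 0 mm, y 0, z 38 mm in the box. Mouth 50 mm across, narrowing down at 34 degrees to the vertical to 14 mm across, 27 mm deep, open below. A seated candle's centre is 2 mm above this point; its straight head stands about 32 mm above the plate, below the closed flap.
- pocket_3 (a point): Centre of the mouth of tapered pocket 3, at the top of the grey plate, x 60 mm, y 0, z 38 mm in the box. Mouth 50 mm across, narrowing down at 34 degrees to the vertical to 14 mm across, 27 mm deep, open below. A seated candle's centre is 2 mm above this point; its straight head stands about 32 mm above the plate, below the closed flap.
- flap (a joint): Angle of the divider flap (200 x 156 x 6 mm, 0.16 kg), rad: 0 = closed flat on the box, grows as its -y edge lifts, stop at 1.95. Nearly free hinge: below about 1.5 rad it falls shut, above 1.65 rad it falls on to its stop and stays open, leaning away over the box's +y side.
- flap_hinge (a point): Middle of the flap's hinge line on the gift box (fixed), at x 0, y +78, z +84 mm in the box; hinge axis along the box's x axis. Axes as gift_box.
- flap_handle (a point): Middle of the flap's brass pull: round bar 12 mm thick, 90 mm long, parallel to the hinge, held by two arms 44 mm out from the flap's free edge in the flap's plane, 38 mm free between bar and edge. 200 mm from the hinge line; 84 mm above the mat when closed. Turns with the flap: x along the bar, -y away from the hinge.
- flap_mark (a point): Centre of the cork mark (flat disc 100 mm across) on the upper side of the flap, half-way along and across it; 87 mm above the mat when the flap is closed. z points out of the flap's upper side.
- mould: Aluminium candle mould, 90 mm (its x) by 184 mm (its y), 38 mm high, fixed to the mat. Origin: centre of its underside, z up. Three tapered cavities like the box's pockets stand in a row along its y axis, at y = -58, 0 and +58 mm; not all need hold a candle.
- candle_1_center (a point): Centre (half-way up) of candle 1, which may be absent: yellow wax, 61 mm high, 0.09 kg, z up its axis. Lower 27 mm a cone, 12 mm across at the bottom, 48 at its top; above it a straight round head 48 mm across, from 3.5 mm below this point to 30.5 above it, and a 6 mm wick (no contact). Starts in the mould at y -58 mm, centre about 40 mm above the mat.
- candle_2_center (a point): Centre (half-way up) of candle 2, which may be absent: yellow wax, 61 mm high, 0.09 kg, z up its axis. Lower 27 mm a cone, 12 mm across at the bottom, 48 at its top; above it a straight round head 48 mm across, from 3.5 mm below this point to 30.5 above it, and a 6 mm wick (no contact). Starts in the mould at y 0 mm, centre about 40 mm above the mat.
- candle_3_center (a point): Centre (half-way up) of candle 3, which may be absent: yellow wax, 61 mm high, 0.09 kg, z up its axis. Lower 27 mm a cone, 12 mm across at the bottom, 48 at its top; above it a straight round head 48 mm across, from 3.5 mm below this point to 30.5 above it, and a 6 mm wick (no contact). Starts in the mould at y 58 mm, centre about 40 mm above the mat.
- tin_center (a point): Centre (half-way up) of the round honey tin: yellow with a white band and a green lid, 65 mm across, 60 mm high, straight-sided, about 0.25 kg, standing upright, z up. Standing on the closed flap, this point is 117 mm above the mat. A wall rises 0.1 to 0.15 m behind where it starts: mind the wrist. If knocked against the mould (38 mm high), grip its upper part.
- rubber_stamp: Wooden rubber stamp 25 x 50 x 76 mm, loose, to be left alone. Origin: centre of its underside.
- honey_tin: The honey tin of tin_center, as a whole. Origin: centre of its underside.

How it is judged:
On the way, in this order (a step that is already met when the one before it is completed fails the run):
1. the divider flap stands open past upright (over 1.65 rad) (value of joint flap above 1.65 rad), for 0.2 s.
2. every candle sits fully home and upright in a pocket while the flap is open ((horizontal distance between candle_1_center and pocket_1 below 0.005 m or horizontal distance between candle_1_center and pocket_2 below 0.005 m or horizontal distance between candle_1_center and pocket_3 below 0.005 m) and z of candle_1_center in the frame of gift_box between 0.0348 and 0.0438 m and angle between each of candle_1_center, candle_2_center, candle_3_center's own z axis and vertical below 0.1 rad and (horizontal distance between candle_2_center and pocket_1 below 0.005 m or horizontal distance between candle_2_center and pocket_2 below 0.005 m or horizontal distance between candle_2_center and pocket_3 below 0.005 m) and z of candle_2_center in the frame of gift_box between 0.0348 and 0.0438 m and (horizontal distance between candle_3_center and pocket_1 below 0.005 m or horizontal distance between candle_3_center and pocket_2 below 0.005 m or horizontal distance between candle_3_center and pocket_3 below 0.005 m) and z of candle_3_center in the frame of gift_box between 0.0348 and 0.0438 m and value of joint flap above 1.2 rad), for 0.2 s.
3. the flap is closed flat over the candles ((horizontal distance between candle_1_center and pocket_1 below 0.005 m or horizontal distance between candle_1_center and pocket_2 below 0.005 m or horizontal distance between candle_1_center and pocket_3 below 0.005 m) and z of candle_1_center in the frame of gift_box between 0.0348 and 0.0438 m and angle between each of candle_1_center, candle_2_center, candle_3_center's own z axis and vertical below 0.1 rad and (horizontal distance between candle_2_center and pocket_1 below 0.005 m or horizontal distance between candle_2_center and pocket_2 below 0.005 m or horizontal distance between candle_2_center and pocket_3 below 0.005 m) and z of candle_2_center in the frame of gift_box between 0.0348 and 0.0438 m and (horizontal distance between candle_3_center and pocket_1 below 0.005 m or horizontal distance between candle_3_center and pocket_2 below 0.005 m or horizontal distance between candle_3_center and pocket_3 below 0.005 m) and z of candle_3_center in the frame of gift_box between 0.0348 and 0.0438 m and value of joint flap below 0.05 rad), for 0.2 s.
4. the honey tin stands upright on the cork mark (value of joint flap below 0.05 rad and horizontal distance between tin_center and flap_mark below 0.03 m and height (world z) of tin_center between 0.11 and 0.125 m and angle between tin_center's own z axis and vertical below 0.1 rad), for 0.2 s.
At the end, for the whole second after the job is handed in: Every candle is in a pocket of its own, centred within 5 mm, down within 4 mm of its seat and within 0.1 rad of upright; the flap is closed (under 0.05 rad); the honey tin stands upright (within 0.1 rad) on the closed flap with its centre within 30 mm of the centre of the cork mark; all at rest (all of step 4 and (horizontal distance between candle_1_center and pocket_1 below 0.005 m or horizontal distance between candle_1_center and pocket_2 below 0.005 m or horizontal distance between candle_1_center and pocket_3 below 0.005 m) and z of candle_1_center in the frame of gift_box between 0.0348 and 0.0438 m and angle between each of candle_1_center, candle_2_center, candle_3_center's own z axis and vertical below 0.1 rad and (horizontal distance between candle_2_center and pocket_1 below 0.005 m or horizontal distance between candle_2_center and pocket_2 below 0.005 m or horizontal distance between candle_2_center and pocket_3 below 0.005 m) and z of candle_2_center in the frame of gift_box between 0.0348 and 0.0438 m and (horizontal distance between candle_3_center and pocket_1 below 0.005 m or horizontal distance between candle_3_center and pocket_2 below 0.005 m or horizontal distance between candle_3_center and pocket_3 below 0.005 m) and z of candle_3_center in the frame of gift_box between 0.0348 and 0.0438 m and velocity of joint flap between -0.05 and 0.05 rad/s and linear speed of honey_tin below 0.03 m/s); the robot touches nothing.
It fails at once if the rubber stamp is moved by more than 30 mm (distance of rubber_stamp from where it was at the start of the episode above 0.03 m).
It fails at once if the honey tin is banged down on the box (over 60 N) (contact force between honey_tin and gift_box above 60 N).
It fails at once if the honey tin is tipped over (more than 0.7 rad) (angle between tin_center's own z axis and vertical above 0.7 rad).
Of candle_1, candle_2, candle_3 only 2 to 3 are there at a start; the rules pass over those that are not, and their reading is None.
At some moment in a run one of honey_tin may be knocked a few centimetres aside while the robot is not near it.
It also fails if it takes over 208 s, if anything falls off the work surface, if the arm or the gripper's body presses on something with over 40 N, if the wrist force passes 120 N, or if a joint passes its speed limit or range.

## Working session

There is one attempt and no reset: what is moved stays moved. The work goes in short steps, Python scripts to look and compute and a shell command to move; the robot and the scene stay as the last step left them, time stands still between calls to the robot, and variables do not carry over. Pictures are saved under pics/ and viewed, at most 14 in all, crops included, and the job is handed in when it is done.

```bash
ls; mkdir -p pics; cat > h.py <<'E'
import numpy as np, cv2
from plant import bot
from scipy.spatial.transform import Rotation as R
def ray(cam,uv):
    K=np.array(cam["camera_matrix"]);d=np.array(cam["dist_coeffs"]);T=np.array(cam["world_from_camera"])
    p=cv2.undistortPoints(np.array([[uv]],float),K,d)[0,0]
    v=T[:3,:3]@np.array([p[0],-p[1],-1.]);return T[:3,3],v
def onz(cam,uv,z):
    o,v=ray(cam,uv);return o+v*(z-o[2])/v[2]
def proj(cam,P):
    K=np.array(cam["camera_matrix"]);d=np.array(cam["dist_coeffs"]);T=np.array(cam["world_from_camera"])
    q=(np.atleast_2d(P)-T[:3,3])@T[:3,:3];q=q*[1,-1,-1]
    return cv2.projectPoints(q,np.zeros(3),np.zeros(3),K,d)[0][:,0]
def tri(rs):
    A=0;b=0
    for o,v in rs:
        v=v/np.linalg.norm(v);M=np.eye(3)-np.outer(v,v);A=A+M;b=b+M@o
    return np.linalg.solve(A,b)
def rel(P,Rt=None):
    "row for world target P (tcp) and optional rotation matrix"
    o=bot.get_obs();R0=R.from_quat(o["orientation"])
    s=R0.inv().apply(np.array(P)-o["tcp_pos"])/0.2
    r=np.zeros(3) if Rt is None else (R0.inv()*R.from_matrix(Rt)).as_rotvec()/np.radians(45)
    return np.round(np.r_[s,r],3)
E
python3 - <<'E'
from h import *
o=bot.get_obs();print({k:np.round(v,3).tolist() for k,v in o.items()},bot.hold_point_z)
for c in("side","top","wrist"):
    cam=bot.read_camera(c);cv2.imwrite(f"pics/{c}0.png",cam["color"])
    print(c,np.round(cam["world_from_camera"],3).tolist())
    if c=="wrist":continue
    for n,z in(("gift_box",0),("flap_hinge",.084),("flap_handle",.084),("flap_mark",.087),("mould",0),("candle_1_center",.04),("tin_center",.03),("rubber_stamp",0),("pocket_2",.038)):
        for d in bot.tip_of(c,n)[:4]:
            print(n,round(d["p"],2),np.round(d["at"]),np.round(onz(cam,d["at"],z),3))
E
```

```text
pics
{'t': 0.0, 'joint_positions': [-1.172, 0.616, -0.013, 1.425, 0.008, 1.103, -0.04], 'qd': [0.0, -0.001, -0.002, 0.001, 0.002, -0.001, 0.0], 'tau': [-0.001, -45.894, 0.209, -16.575, -0.061, 0.02, 0.0], 'tcp_pos': [0.268, 0.591, 0.191], 'orientation': [0.211, 0.978, -0.001, -0.0], 'wrist_force': [0.626, 0.023, 0.02], 'moment': [0.036, 0.009, 0.012], 'grasp_force': 0.0, 'finger_gap': 0.093} -0.0188
side [[0.969, 0.125, -0.212, 0.303], [-0.246, 0.522, -0.817, -0.791], [0.009, 0.844, 0.537, 0.618], [0.0, 0.0, 0.0, 1.0]]
gift_box 0.93 [242. 209.] [0.454 0.218 0.   ]
flap_hinge 0.82 [244. 170.] [0.477 0.291 0.084]
flap_handle 0.95 [230. 200.] [0.411 0.132 0.084]
flap_mark 0.63 [237. 178.] [0.448 0.239 0.087]
mould 0.73 [268. 264.] [ 0.469 -0.042  0.   ]
mould 0.63 [242. 195.] [0.468 0.295 0.   ]
candle_1_center 0.7 [310. 237.] [ 0.581 -0.014  0.04 ]
tin_center 0.64 [259. 313.] [ 0.411 -0.222  0.03 ]
rubber_stamp 0.76 [308. 237.] [0.594 0.039 0.   ]
pocket_2 0.67 [239. 195.] [0.45  0.232 0.038]
pocket_2 0.55 [262. 194.] [0.513 0.219 0.038]
top [[0.013, 0.997, -0.081, 0.39], [-1.0, 0.013, -0.003, 0.037], [-0.002, 0.081, 0.997, 1.257], [0.0, 0.0, 0.0, 1.0]]
gift_box 0.75 [212. 220.] [0.448 0.228 0.   ]
flap_hinge 0.7 [175. 207.] [0.474 0.303 0.084]
flap_hinge 0.67 [393. 237.] [ 0.41  -0.205  0.084]
flap_hinge 0.44 [255. 235.] [0.411 0.115 0.084]
flap_handle 0.8 [253. 236.] [0.409 0.119 0.084]
flap_mark 0.84 [205. 216.] [0.453 0.23  0.087]
mould 0.6 [319. 213.] [ 0.469 -0.039  0.   ]
candle_1_center 0.24 [393. 243.] [ 0.397 -0.215  0.04 ]
tin_center 0.91 [391. 241.] [ 0.402 -0.213  0.03 ]
rubber_stamp 0.73 [289. 160.] [0.6   0.038 0.   ]
wrist [[0.412, -0.881, -0.232, 0.203], [0.911, 0.398, 0.105, 0.621], [-0.001, -0.255, 0.967, 0.384], [0.0, 0.0, 0.0, 1.0]]
```

```bash
python3 - <<'E'
import cv2,numpy as np
a=cv2.imread("pics/top0.png");b=cv2.imread("pics/side0.png")
a=cv2.resize(a[110:320,130:480],(800,480));cv2.imwrite("pics/topc.png",a)
b=cv2.resize(b[110:360,140:400],(624,600));cv2.imwrite("pics/sidec.png",b)
E
```

```text
(no output)
```

View pics/topc.png

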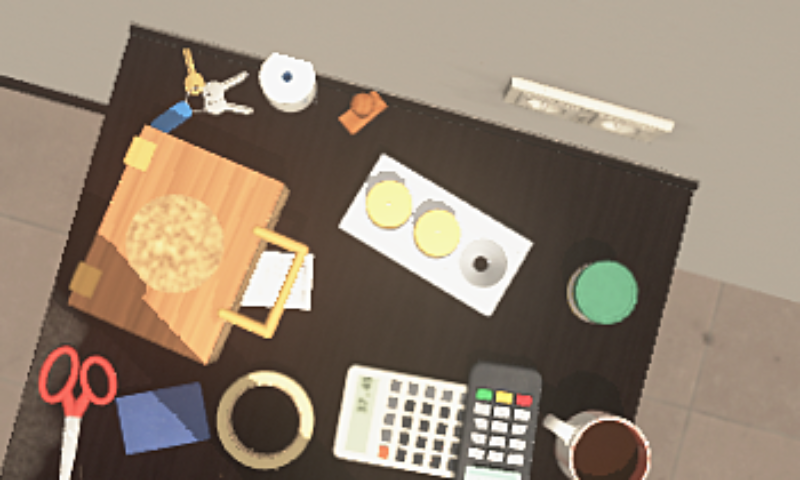

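View pics/sidec.png

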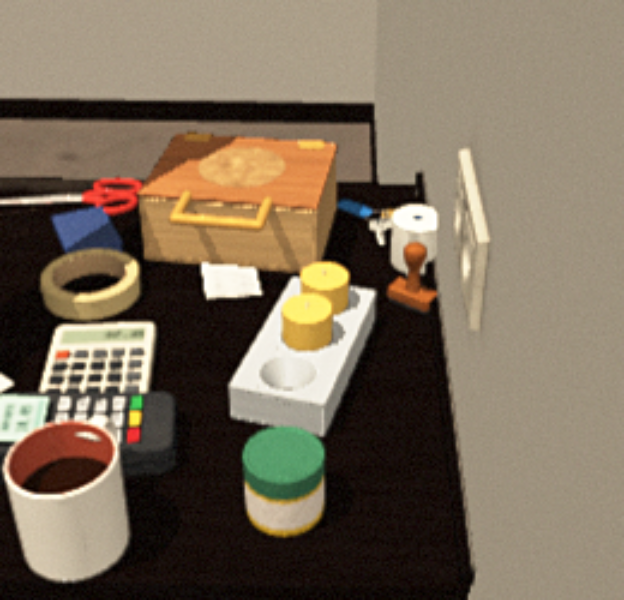

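Top crop: closed box on the left with its pull towards the mould, two candles at (390,203) and (437,233), an empty cavity at (483,263), and the tin at (603,292). The side view agrees, and the stamp stands beyond the mould. Next I fit the poses.

```bash
cat > fit.py <<'E'
from h import *
from scipy.optimize import least_squares
cam=bot.read_camera("top");s=bot.read_camera("side")
# flap corners in the top crop
s_=350/800
C=[np.array(p)*s_+[130,110] for p in((150,127),(70,300),(208,363),(288,187))]
W=np.array([onz(cam,p,.086) for p in C]);print("flap corners",W.round(3).tolist())
L=np.array([(100,78),(-100,78),(-100,-78),(100,-78)])/1000
def f(q):
    c,si=np.cos(q[2]),np.sin(q[2]);return (L@np.array([[c,si],[-si,c]])+q[:2]-W[:,:2]).ravel()
r=least_squares(f,[.45,.22,-.35]);print("box",r.x.round(4),np.degrees(r.x[2]),(r.fun*1e3).round(1))
C=[np.array(p)*s_+[130,110] for p in((383,154),(533,242),(490,315),(339,227))]
W=np.array([onz(cam,p,.038) for p in C]);print("mould corners",W.round(3).tolist(),W.mean(0),np.linalg.norm(W[0]-W[1]),np.linalg.norm(W[1]-W[2]))
for n,c,z in(("top",cam,.0705),("side",s,.0705)):
    hsv=cv2.cvtColor(c["color"],cv2.COLOR_BGR2HSV)
    m=cv2.inRange(hsv,(18,110,120),(34,255,255))
    k,lab,st,ce=cv2.connectedComponentsWithStats(m)
    for i in range(1,k):
        if st[i,4]>100: print(n,st[i],ce[i].round(1),onz(c,ce[i],z if n=="top" else .054).round(4))
for c,n,z in(("top","tin_center",.03),("top","flap_handle",.084)):
    for d in bot.regions_of(c,n)[:2]:
        ys,xs=np.nonzero(d["mask"]);e=d["extent"];print(n,d["p"],np.round(e),onz(cam,(e[0]+e[2]/2,e[1]+e[3]/2),.06 if "tin" in n else z).round(4))
E
python3 fit.py
```

```text
flap corners [[0.571, 0.256, 0.086], [0.393, 0.334, 0.086], [0.332, 0.191, 0.086], [0.511, 0.113, 0.086]]
box [ 0.4517  0.2235 -0.406 ] -23.262166728308497 [ 3.4 -0.5 -2.2  1.  -3.   0.5  1.8 -0.9]
mould corners [[0.552, 0.017, 0.038], [0.461, -0.143, 0.038], [0.384, -0.098, 0.038], [0.474, 0.062, 0.038]] [ 0.46797718 -0.04041355  0.038     ] 0.18351818491975241 0.08939869815020442
top [184 170  15  15 136] [191.1 176.9] [0.5462 0.2691 0.0705]
top [225 209  39  49 249] [248.  234.5] [0.4123 0.1313 0.0705]
side [211 190  42  15 169] [230.7 199.1] [0.4197 0.1859 0.054 ]
side [157 214  41  29 468] [176.5 231.5] [0.2713 0.0624 0.054 ]
side [258 219  28  37 736] [271.1 237.1] [ 0.4851 -0.0125  0.054 ]
tin_center 0.67 [378. 227.  34.  25.] [ 0.405  -0.2168  0.06  ]
flap_handle 0.56 [161. 163. 107. 107.] [0.4528 0.2094 0.084 ]
```

```bash
python3 - <<'E'
from h import *
for P in((.33,.42,.22),(.36,.3,.24),(.40,.20,.25),(.41,.14,.25)): print(P,rel(P))
E
```

```text
(0.33, 0.42, 0.22) [-0.638 -0.656 -0.141  0.     0.     0.   ]
(0.36, 0.3, 0.24) [-1.022 -1.141 -0.241  0.     0.     0.   ]
(0.4, 0.2, 0.25) [-1.41  -1.515 -0.291  0.     0.     0.   ]
(0.41, 0.14, 0.25) [-1.579 -1.767 -0.291  0.     0.     0.   ]
```

```bash
python3 -m inch '[[-0.2,-0.2,-0.07,0,0,0],[-0.4,-0.4,-0.14,0,0,0],[-0.6,-0.6,-0.2,0,0,0],[-0.8,-0.8,-0.25,0,0,0],[-0.95,-0.95,-0.29,0,0,0],[-0.95,-0.95,-0.29,0,0,0]]' && python3 -m inch '[[-0.15,-0.2,0,0,0,0],[-0.3,-0.4,0,0,0,0],[-0.45,-0.6,0,0,0,0],[-0.6,-0.8,0,0,0,0],[-0.6,-0.8,0,0,0,0],[-0.6,-0.8,0,0,0,0]]'
python3 - <<'E'
from h import *
o=bot.get_obs();print(o["tcp_pos"])
cam=bot.read_camera("wrist");cv2.imwrite("pics/w1.png",cam["color"])
for n,z in(("flap_hinge",.084),("flap_handle",.084),("flap_mark",.087),("gift_box",0)):
    for d in bot.tip_of("wrist",n)[:2]: print(n,round(d["p"],2),np.round(d["at"]),onz(cam,d["at"],z).round(4))
c,s=np.cos(-.406),np.sin(-.406)
for P in((0,-.122,.084),(0,.0,.087),(-.1,-.078,.086),(.1,-.078,.086)):
    w=np.array([.4517+c*P[0]-s*P[1],.2235+s*P[0]+c*P[1],P[2]]);print(P,w.round(3),proj(cam,w).round())
E
```

```text
t: 1.85
tcp_pos: [0.3651, 0.3361, 0.251]
orientation: [0.214, 0.977, -0.0, 0.001]
wrist_force: [0.2, 0.7, 0.2]
finger_gap: 0.0932
grasp_force: 0.0
t: 2.45
tcp_pos: [0.4064, 0.1448, 0.2501]
orientation: [0.212, 0.977, 0.0, 0.0]
wrist_force: [0.1, 0.1, 0.3]
finger_gap: 0.0929
grasp_force: 0.0
[0.40637212 0.14479645 0.25011859]
flap_hinge 0.67 [437. 196.] [0.4853 0.297  0.084 ]
flap_handle 0.6 [258. 198.] [0.4049 0.1157 0.084 ]
flap_mark 0.79 [368. 194.] [0.4498 0.2273 0.087 ]
gift_box 0.94 [356. 181.] [0.4523 0.2319 0.    ]
(0, -0.122, 0.084) [0.404 0.111 0.084] [[254. 199.]]
(0, 0.0, 0.087) [0.452 0.224 0.087] [[365. 197.]]
(-0.1, -0.078, 0.086) [0.329 0.191 0.086] [[293. 103.]]
(0.1, -0.078, 0.086) [0.513 0.112 0.086] [[295. 281.]]
```

View pics/w1.png

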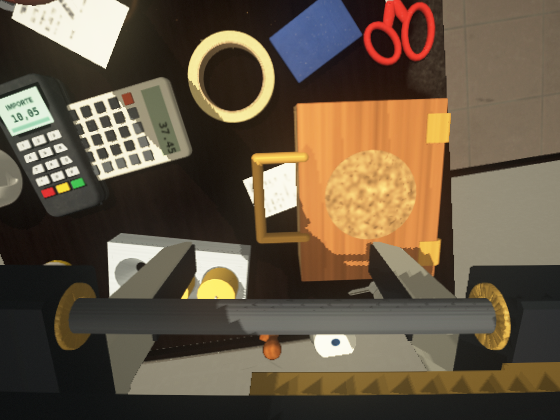

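Wrist view: flap corners at about (295,105), (300,281) and (447,98), the bar's centre line at column 258, rows 153 to 241. I refine the box pose with these.

```bash
python3 - <<'E'
from h import *
from scipy.optimize import least_squares
cam=bot.read_camera("wrist")
uv=[(295,105),(300,281),(447,98),(258,197),(370,194)];L=np.array([(-100,-78,86),(100,-78,86),(-100,78,86),(0,-122,84),(0,0,87)])/1e3
W=[onz(cam,p,l[2]) for p,l in zip(uv,L)];print(np.round(W,3).tolist())
def f(q):
    c,s=np.cos(q[2]),np.sin(q[2]);return (L[:,:2]@np.array([[c,s],[-s,c]])+q[:2]-np.array(W)[:,:2]).ravel()
r=least_squares(f,[.45,.22,-.4]);print(r.x,(r.fun*1e3).round(1))
x,y,a=r.x;ys=np.array([-np.sin(a),np.cos(a),0]);xs=np.array([np.cos(a),np.sin(a),0]);Rt=np.c_[-xs,ys,[0,0,-1]]
h=np.array([x,y,0])-.122*ys; print("handle",h, rel([h[0],h[1],.14],Rt),rel([h[0],h[1],.065],Rt))
E
```

```text
[[0.331, 0.194, 0.086], [0.514, 0.121, 0.086], [0.387, 0.34, 0.086], [0.403, 0.119, 0.084], [0.449, 0.232, 0.087]]
[ 0.45032749  0.23072574 -0.38355452] [-2.4  1.4  0.1 -0.1 -0.6  0.9  1.7 -1.1  1.2 -1.2]
handle [0.40467277 0.11759022 0.        ] [-0.055 -0.136  0.548  0.    -0.    -0.048] [-0.056 -0.136  0.923  0.    -0.    -0.048]
```

```bash
python3 -m inch '[[-0.03,-0.07,0.1,0,0,-0.048],[-0.055,-0.139,0.25,0,0,-0.048],[-0.055,-0.139,0.4,0,0,-0.048],[-0.055,-0.139,0.5,0,0,-0.048],[-0.055,-0.139,0.5,0,0,-0.048],[-0.055,-0.139,0.5,0,0,-0.048]]' 0.3 10 && python3 -m inch '[[0,0,0.1,0,0,0],[0,0,0.2,0,0,0],[0,0,0.3,0,0,0],[0,0,0.4,0,0,0],[0,0,0.42,0,0,0],[0,0,0.42,0,0,0]]'
python3 - <<'E'
from h import *
cam=bot.read_camera("wrist");cv2.imwrite("pics/w2.png",cam["color"])
E
```

```text
t: 3.35
tcp_pos: [0.4049, 0.1164, 0.15]
orientation: [0.192, 0.981, 0.0, -0.0]
wrist_force: [0.9, -0.1, 0.1]
finger_gap: 0.0497
grasp_force: 0.0
t: 3.95
tcp_pos: [0.4054, 0.1162, 0.0663]
orientation: [0.192, 0.981, 0.0, 0.0]
wrist_force: [0.5, 0.2, 0.3]
finger_gap: 0.0328
grasp_force: 0.0
```

View pics/w2.png

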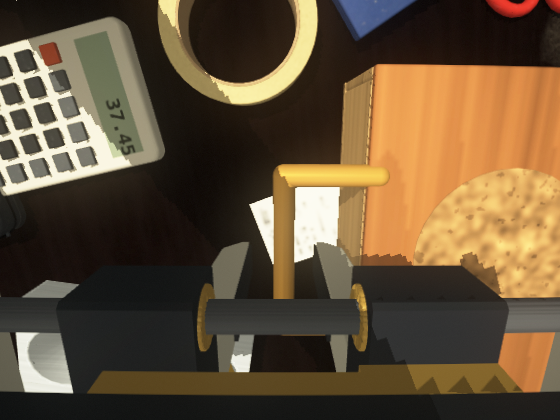

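The bar (column 284) lies between the two fingers (tips at about 240 and 320), so I close the gripper.

```bash
python3 -m inch '[[0,0,0,0,0,0],[0,0,0,0,0,0],[0,0,0,0,0,0],[0,0,0,0,0,0],[0,0,0,0,0,0],[0,0,0,0,0,0]]' 1 8
python3 - <<'E'
from h import *
o=bot.get_obs();print(o["tcp_pos"],o["finger_gap"])
for t in np.arange(0,1.91,.1):
    print(t.round(2),(.2*(1-np.cos(t))/.2).round(3),(-np.sin(t)).round(3))
E
```

```text
t: 4.6
tcp_pos: [0.4047, 0.1157, 0.0658]
orientation: [0.192, 0.981, 0.0, 0.0]
wrist_force: [-0.3, 0.5, -0.4]
finger_gap: 0.0003
grasp_force: 0.0
[0.40465186 0.11570544 0.0657945 ] 0.00028584781648104975
0.0 0.0 -0.0
0.1 0.005 -0.1
0.2 0.02 -0.199
0.3 0.045 -0.296
0.4 0.079 -0.389
0.5 0.122 -0.479
0.6 0.175 -0.565
0.7 0.235 -0.644
0.8 0.303 -0.717
0.9 0.378 -0.783
1.0 0.46 -0.841
1.1 0.546 -0.891
1.2 0.638 -0.932
1.3 0.733 -0.964
1.4 0.83 -0.985
1.5 0.929 -0.997
1.6 1.029 -1.0
1.7 1.129 -0.992
1.8 1.227 -0.974
1.9 1.323 -0.946
```

```bash
python3 - <<'E'
from h import *
cam=bot.read_camera("wrist");s=bot.read_camera("side")["color"]
o=bot.get_obs();Rm=R.from_quat(o["orientation"])
for z in(0,-.0188,-.06):print(proj(cam,o["tcp_pos"]+Rm.apply([0,0,z])).round())
cv2.imwrite("pics/w3.png",np.hstack([cam["color"][100:420,100:460],cv2.resize(s[130:290,150:330],(360,320))]))
E
```

```text
[[283. 241.]]
[[283. 253.]]
[[284. 289.]]
```

View pics/w3.png

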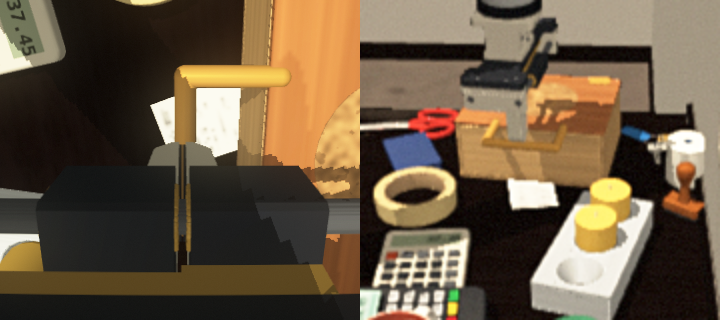

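The fingers shut above the bar or beside it, so its height needs checking by triangulation.

```bash
python3 - <<'E'
from h import *
cam=bot.read_camera("wrist");o=bot.get_obs()
def T(p,q):
    M=np.eye(4);M[:3,:3]=R.from_quat(q).as_matrix();M[:3,3]=p;return M
tc=np.linalg.inv(T(o["tcp_pos"],o["orientation"]))@cam["world_from_camera"]
c1=dict(cam);c1["world_from_camera"]=T([.40637,.14480,.25012],[.212,.977,0,0])@tc
for a,b in(((260,156),(285,174)),((295,105),(376,65)),((307,157),(385,175))):
    r1,r2=ray(c1,a),ray(cam,b);P=tri([r1,r2]);print(a,b,P.round(4),proj(c1,P).round(),proj(cam,P).round())
P=tri([ray(c1,(258,197)),ray(cam,(285,240))]);
s=bot.read_camera("side");t=bot.read_camera("top")
for h in(.05,.06,.07,.084,.1):
    A=[onz(c1,p,h) for p in((258,154),(258,240))]
    print(h,np.round(A,3).tolist(),"len",np.linalg.norm(A[0]-A[1]).round(4),"side",proj(s,A).round(1).tolist())
v=s["color"]
hsv=cv2.cvtColor(v,cv2.COLOR_BGR2HSV);m=cv2.inRange(hsv,(15,120,110),(30,255,255));ys,xs=np.nonzero(m[180:222,190:275]);
print(sorted(set(zip((xs+190).tolist(),(ys+180).tolist())))[::6])
print(np.array(cam["camera_matrix"])[0,0])
E
```

```text
(260, 156) (285, 174) [0.3664 0.1335 0.0607] [[259. 157.]] [[287. 172.]]
(295, 105) (376, 65) [0.3316 0.1921 0.0917] [[295. 105.]] [[376.  66.]]
(307, 157) (385, 175) [0.3861 0.1829 0.0781] [[307. 157.]] [[385. 176.]]
0.05 [[0.363, 0.133, 0.05], [0.459, 0.087, 0.05]] len 0.1063 side [[211.9, 213.1], [252.0, 217.7]]
0.06 [[0.362, 0.134, 0.06], [0.456, 0.089, 0.06]] len 0.1036 side [[211.4, 209.6], [250.6, 214.0]]
0.07 [[0.362, 0.135, 0.07], [0.453, 0.091, 0.07]] len 0.1009 side [[210.8, 206.0], [249.1, 210.4]]
0.084 [[0.361, 0.136, 0.084], [0.449, 0.095, 0.084]] len 0.0971 side [[210.0, 201.0], [247.1, 205.2]]
0.1 [[0.36, 0.138, 0.1], [0.444, 0.098, 0.1]] len 0.0928 side [[209.1, 195.3], [244.7, 199.1]]
[(190, 220), (194, 216), (198, 192), (198, 198), (199, 194), (199, 200), (199, 206), (200, 193), (200, 199), (200, 205), (200, 211), (200, 217), (201, 194), (201, 200), (201, 206), (201, 212), (202, 186), (202, 196), (202, 202), (202, 208), (202, 214), (203, 189), (203, 197), (203, 203), (203, 209), (203, 215), (204, 193), (204, 199), (204, 205), (204, 211), (204, 217), (205, 196), (20
[... 3058 characters left out ...]
261, 207), (261, 213), (261, 219), (262, 200), (262, 206), (262, 212), (262, 218), (263, 199), (263, 205), (263, 211), (263, 217), (264, 199), (264, 205), (264, 211), (264, 217), (265, 198), (265, 204), (265, 210), (265, 216), (266, 197), (266, 203), (266, 209), (266, 215), (266, 221), (267, 202), (267, 208), (267, 214), (267, 220), (268, 202), (268, 208), (268, 214), (268, 220), (269, 202), (269, 208), (269, 214), (269, 220), (270, 201), (270, 207), (270, 213), (270, 219), (271, 201), (271, 207), (271, 213), (271, 219), (272, 200), (272, 206), (272, 212), (272, 218), (273, 196), (273, 202), (273, 208), (273, 214), (273, 220), (274, 194), (274, 200), (274, 206), (274, 212)]
333.6728583707757
```

```bash
python3 -m inch '[[0,0,-0.1,0,0,0],[0,0,-0.15,0,0,0],[0,0,-0.15,0,0,0],[0,0,-0.15,0,0,0],[0,0,-0.15,0,0,0],[0,0,-0.15,0,0,0]]' 0.3 8 && python3 -m inch '[[0,0,0.06,0,0,0],[0,0,0.12,0,0,0],[0,0,0.18,0,0,0],[0,0,0.24,0,0,0],[0,0,0.265,0,0,0],[0,0,0.265,0,0,0]]' && python3 -m inch '[[0,0,0,0,0,0],[0,0,0,0,0,0],[0,0,0,0,0,0],[0,0,0,0,0,0],[0,0,0,0,0,0],[0,0,0,0,0,0]]' 1 8
python3 - <<'E'
from h import *
cam=bot.read_camera("wrist");s=bot.read_camera("side")["color"]
cv2.imwrite("pics/w4.png",np.hstack([cam["color"][60:420,60:460],cv2.resize(s[130:280,170:320],(360,360),interpolation=cv2.INTER_CUBIC)]))
E
```

```text
t: 5.45
tcp_pos: [0.4042, 0.1156, 0.0952]
orientation: [0.192, 0.981, -0.0, -0.001]
wrist_force: [0.3, -0.6, 0.7]
finger_gap: 0.0323
grasp_force: 0.0
t: 6.05
tcp_pos: [0.404, 0.1155, 0.042]
orientation: [0.192, 0.981, -0.001, -0.001]
wrist_force: [0.2, -0.6, -0.3]
finger_gap: 0.0322
grasp_force: 0.0
t: 6.65
tcp_pos: [0.4056, 0.117, 0.0432]
orientation: [0.192, 0.981, 0.001, 0.001]
wrist_force: [1.8, 3.9, 3.0]
finger_gap: 0.0119
grasp_force: 8.0
```

View pics/w4.png

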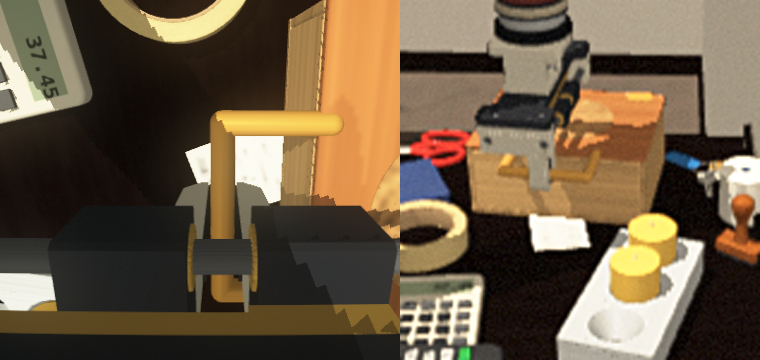

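Now gripped at 11.9 mm: the bar was lower between the fingers than I assumed. A height offset only makes it slide along the pads during the arc, so I lift the flap.

```bash
python3 -m inch '[[0,0.005,-0.1,0,0,0],[0,0.02,-0.2,0,0,0],[0,0.045,-0.295,0,0,0],[0,0.08,-0.39,0,0,0],[0,0.12,-0.48,0,0,0],[0,0.175,-0.565,0,0,0],[0,0.235,-0.645,0,0,0],[0,0.3,-0.72,0,0,0],[0,0.38,-0.785,0,0,0],[0,0.46,-0.84,0,0,0],[0,0.46,-0.84,0,0,0]]'
python3 - <<'E'
from h import *
cam=bot.read_camera("side");print(bot.tip_of("side","flap_handle")[:1])
cv2.imwrite("pics/s5.png",cv2.resize(cam["color"][60:260,150:350],(600,600)))
E
```

```text
t: 7.85
tcp_pos: [0.4395, 0.2022, 0.2107]
orientation: [0.191, 0.982, 0.0, 0.0]
wrist_force: [1.8, 3.2, -5.3]
finger_gap: 0.0116
grasp_force: 8.0
[{'at': [235.1, 124.4], 'p': 0.93}]
```

View pics/s5.png

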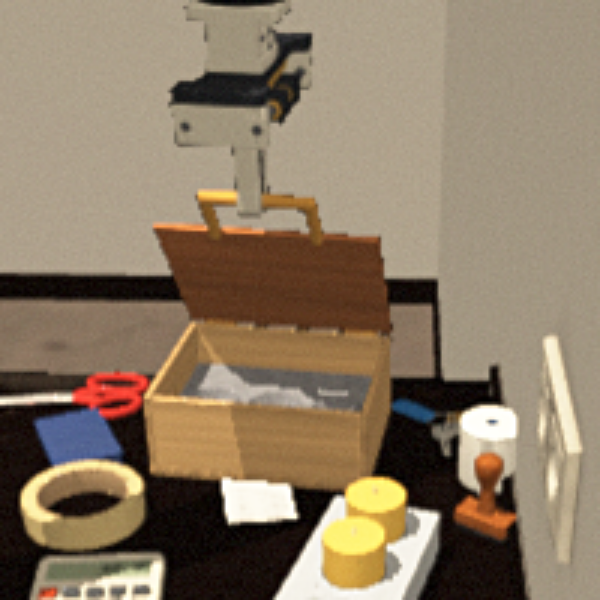

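Flap half up, bar held at (250,200) just above the fingertips. Carry on along the arc.

```bash
python3 -m inch '[[0,0.085,-0.05,0,0,0],[0,0.18,-0.09,0,0,0],[0,0.275,-0.125,0,0,0],[0,0.37,-0.145,0,0,0],[0,0.47,-0.155,0,0,0],[0,0.57,-0.16,0,0,0],[0,0.67,-0.15,0,0,0],[0,0.77,-0.135,0,0,0],[0,0.81,-0.125,0,0,0],[0,0.81,-0.125,0,0,0]]'
python3 - <<'E'
from h import *
cam=bot.read_camera("side");w=bot.read_camera("wrist")
for c,k in(("side",cam),("wrist",w)):
  for d in bot.tip_of(c,"flap_handle")[:1]: print(c,d)
a=cv2.resize(cam["color"][60:260,150:350],(400,400));cv2.imwrite("pics/s6.png",np.hstack([a,cv2.resize(w["color"],(400,300))[[*range(300)]+[0]*100]]))
E
```

```text
t: 8.95
tcp_pos: [0.5006, 0.3496, 0.2347]
orientation: [0.193, 0.981, -0.001, -0.0]
wrist_force: [-0.0, 0.6, 0.2]
finger_gap: 0.0114
grasp_force: 8.0
side {'at': [246.9, 97.6], 'p': 0.77}
wrist {'at': [282.6, 268.7], 'p': 0.59}
```

View pics/s6.png

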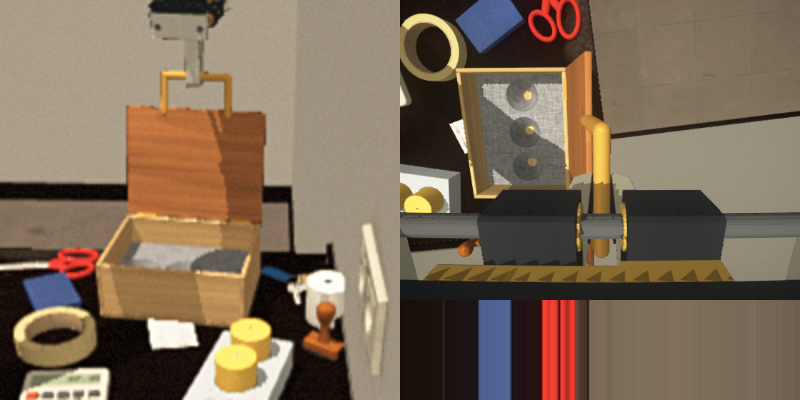

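Flap past upright (about 1.84 rad), pockets visible in the wrist view. Release and rise, then measure the pockets.

```bash
python3 -m inch '[[0,0,0,0,0,0],[0,0,0,0,0,0],[0,0,0,0,0,0],[0,0,-0.1,0,0,0],[0,0,-0.25,0,0,0],[0,0,-0.4,0,0,0],[0,0,-0.45,0,0,0]]' 0.4 && python3 -m inch '[[0,-0.2,0,0,0,0],[0,-0.4,0,0,0,0],[0,-0.6,0,0,0,0],[0,-0.65,0,0,0,0],[0,-0.65,0,0,0,0]]' -1
python3 - <<'E'
from h import *
o=bot.get_obs();w=bot.read_camera("wrist");cv2.imwrite("pics/w7.png",w["color"])
s=bot.read_camera("side")
for n in("pocket_1","flap_handle","candle_1_center","mould"):
  for d in bot.tip_of("wrist",n)[:3]: print(n,round(d["p"],2),np.round(d["at"],1),onz(w,d["at"],.04).round(4))
for d in bot.tip_of("side","flap_handle")[:1]: print(d, onz(s,d["at"],.27))
xs=[.4507,.2285,-.39]
c,si=np.cos(xs[2]),np.sin(xs[2])
for P in((-.06,0,.038),(0,0,.038),(.06,0,.038),(0,.078+.2*.37,.084+.186)):
    q=np.array([xs[0]+c*P[0]-si*P[1],xs[1]+si*P[0]+c*P[1],P[2]]);print(P,q.round(4),proj(w,q).round(),proj(s,q).round())
E
```

```text
t: 9.85
tcp_pos: [0.5018, 0.3518, 0.3295]
orientation: [0.192, 0.981, 0.003, 0.002]
wrist_force: [-0.2, -0.5, 0.1]
finger_gap: 0.0278
grasp_force: 0.0
t: 10.35
tcp_pos: [0.4511, 0.2289, 0.3259]
orientation: [0.194, 0.981, -0.0, 0.0]
wrist_force: [0.6, 0.7, -0.9]
finger_gap: 0.0634
grasp_force: 0.0
pocket_1 0.85 [287.6 213.6] [0.5106 0.2125 0.04  ]
pocket_1 0.63 [281.8 130.6] [0.396  0.2502 0.04  ]
pocket_1 0.56 [278.8 171.6] [0.4477 0.2243 0.04  ]
flap_handle 0.76 [478.7 215.1] [0.6218 0.4775 0.04  ]
mould 0.73 [475.6 217.6] [0.6239 0.4722 0.04  ]
mould 0.62 [138.8 238. ] [ 0.4604 -0.012   0.04  ]
{'at': [248.2, 98.8], 'p': 0.74} [0.50697462 0.35901798 0.27      ]
(-0.06, 0, 0.038) [0.3952 0.2513 0.038 ] [[282. 130.]] [[219. 194.]]
(0, 0, 0.038) [0.4507 0.2285 0.038 ] [[282. 172.]] [[240. 195.]]
(0.06, 0, 0.038) [0.5062 0.2057 0.038 ] [[282. 212.]] [[261. 197.]]
(0, 0.152, 0.27) [0.5085 0.3691 0.27  ] [[477. 216.]] [[248.  98.]]
```

View pics/w7.png

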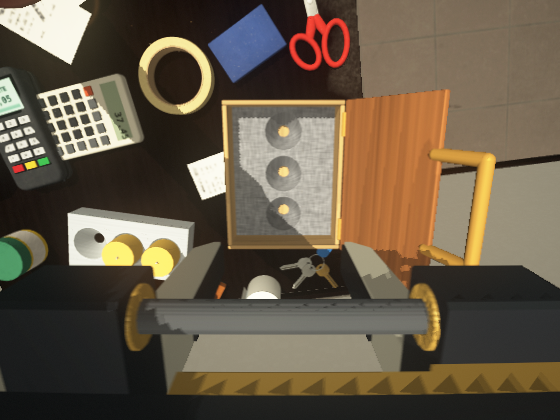

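Flap rests open. Pockets at (283,131), (283,172), (284,211) agree with the fitted box pose to within 1 px. The fingertips evidently lie some 20 mm behind the reported TCP, so I will come down on the candle gradually.

```bash
python3 - <<'E'
from h import *
c=bot.read_camera("top");s_=350/800
for p in((390,203),(437,233)): print(onz(c,np.array(p)*s_+[130,110],.0705).round(4))
print(rel((.48,-.02,.26)),rel((.48,-.02,.22)))
print(bot.get_obs()["joint_positions"])
E
python3 -m inch '[[0,-0.2,0.05,0,0,-0.19],[0,-0.4,0.1,0,0,-0.38],[0,-0.5,0.15,0,0,-0.57],[0,-0.6,0.2,0,0,-0.76],[0,-0.7,0.2,0,0,-0.92],[0,-0.7,0.2,0,0,-0.92]]' -1 
python3 - <<'E'
from h import *
a=np.radians(150.3);Rt=np.c_[[np.cos(a+np.pi/2),np.sin(a+np.pi/2),0],[np.cos(a),np.sin(a),0],[0,0,-1]]
print(bot.get_obs()["tcp_pos"],rel((.48,-.02,.24),Rt))
E
```

```text
[0.4975 0.0094 0.0705]
[ 0.4673 -0.0391  0.0705]
[-0.605 -1.111  0.327  0.     0.     0.   ] [-0.605 -1.111  0.527  0.     0.     0.   ]
[-0.60297237  0.28124358  0.11778809  1.60193603 -0.03433191  1.26102722
  0.7057402 ]
t: 11.35
tcp_pos: [0.398, 0.0986, 0.2857]
orientation: [-0.165, 0.986, -0.0, -0.0]
wrist_force: [0.4, 0.4, 0.8]
finger_gap: 0.0929
grasp_force: 0.0
[0.39799469 0.09863    0.28566998] [-0.195 -0.694  0.229 -0.    -0.002 -0.918]
```

```bash
python3 -m inch '[[-0.04,-0.15,0.05,0,0,-0.19],[-0.08,-0.3,0.1,0,0,-0.38],[-0.12,-0.45,0.15,0,0,-0.57],[-0.16,-0.6,0.2,0,0,-0.76],[-0.19,-0.69,0.23,0,0,-0.91],[-0.19,-0.69,0.23,0,0,-0.91],[-0.19,-0.69,0.23,0,0,-0.91]]'
python3 - <<'E'
from h import *
o=bot.get_obs();print(o["tcp_pos"],o["joint_positions"].round(2) if hasattr(o["joint_positions"],"round") else o["joint_positions"])
w=bot.read_camera("wrist");cv2.imwrite("pics/w8.png",w["color"])
for d in bot.tip_of("wrist","candle_1_center")[:3]: print(round(d["p"],2),np.round(d["at"],1),onz(w,d["at"],.04).round(4))
print(proj(w,[(.4975,.0094,.0705),(.4673,-.0391,.0705)]))
a=np.radians(149.5);Rt=np.c_[[np.cos(a+np.pi/2),np.sin(a+np.pi/2),0],[np.cos(a),np.sin(a),0],[0,0,-1]]
print(rel((.4675,-.0395,.11),Rt),rel((.4975,.0094,.11),Rt))
E
```

```text
t: 12.05
tcp_pos: [0.4803, -0.0155, 0.2396]
orientation: [-0.5, 0.866, 0.001, 0.0]
wrist_force: [-0.8, -0.0, -0.7]
finger_gap: 0.0932
grasp_force: 0.0
[ 0.48028645 -0.01550549  0.23962045] [-0.05  0.3   0.04  1.82 -0.02  1.02  2.62]
[[279.39802617 214.96385368]
 [281.10169513 164.14959599]]
[ 0.138 -0.007  0.65   0.     0.001  0.016] [-0.149 -0.016  0.651  0.     0.001  0.016]
```

View pics/w8.png

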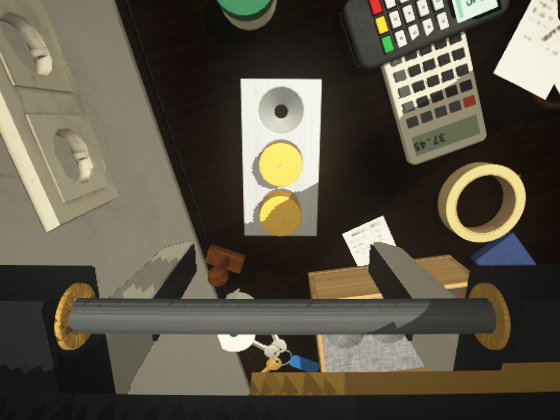

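Candle tops at (280,164) and (280,214), as predicted, with the mould square to the tool. Go down on the middle candle.

```bash
python3 -m inch '[[0.07,-0.003,0.2,0,0,0.015],[0.138,-0.006,0.4,0,0,0.015],[0.138,-0.006,0.6,0,0,0.015],[0.138,-0.006,0.75,0,0,0.015],[0.138,-0.006,0.85,0,0,0.015],[0.138,-0.006,0.9,0,0,0.015],[0.138,-0.006,0.9,0,0,0.015]]' -1
python3 -m inch '[[0,0,0.03,0,0,0],[0,0,0.06,0,0,0],[0,0,0.08,0,0,0],[0,0,0.08,0,0,0]]'
python3 - <<'E'
from h import *
o=bot.get_obs();print(o["tcp_pos"])
w=bot.read_camera("side");cv2.imwrite("pics/s9.png",cv2.resize(w["color"][150:300,180:380],(800,600),interpolation=cv2.INTER_CUBIC))
p=proj(w,[o["tcp_pos"],o["tcp_pos"]+[0,0,.022]]);print(p,(p-[180,150])*4)
E
```

```text
t: 12.85
tcp_pos: [0.4668, -0.0403, 0.0593]
orientation: [-0.497, 0.868, 0.001, -0.001]
wrist_force: [0.1, 0.1, -0.4]
finger_gap: 0.0931
grasp_force: 0.0
t: 13.25
tcp_pos: [0.4671, -0.0414, 0.0436]
orientation: [-0.496, 0.868, 0.0, -0.0]
wrist_force: [0.8, -0.1, 0.9]
finger_gap: 0.0927
grasp_force: 0.0
[ 0.46705459 -0.04143541  0.04359312]
[[266.33272012 248.95789741]
 [266.25219817 241.1521996 ]] [[345.33088048 395.83158962]
 [345.00879269 364.60879838]]
```

View pics/s9.png

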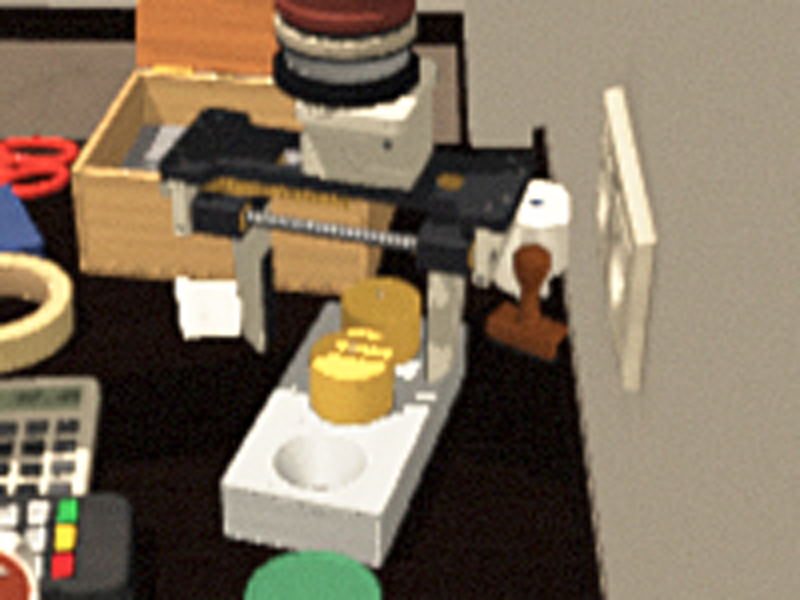

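Real fingertips, at (258,345) and (437,380), average 22 mm above the reported TCP, confirming the offset. Lower to a true tip height of about 0.05 m and grip.

```bash
python3 -m inch '[[-0.008,0,0.04,0,0,0],[-0.008,0,0.075,0,0,0],[-0.008,0,0.075,0,0,0]]' -1 15 && python3 -m inch '[[0,0,0,0,0,0],[0,0,0,0,0,0],[0,0,0,0,0,0],[0,0,0,0,0,0],[0,0,0,0,0,0],[0,0,0,0,0,0],[0,0,0,0,0,0]]' 0.6 15 && python3 -m inch '[[0,0,-0.05,0,0,0],[0,0,-0.15,0,0,0],[0,0,-0.3,0,0,0],[0,0,-0.5,0,0,0],[0,0,-0.7,0,0,0],[0,0,-0.8,0,0,0],[0,0,-0.8,0,0,0]]'
python3 - <<'E'
from h import *
x,y,a=.4512,.2296,-.39
X=np.array([np.cos(a),np.sin(a),0]);Y=np.array([-np.sin(a),np.cos(a),0])
T=np.array([x,y,0])+.06*X
Rt=np.c_[-X,Y,[0,0,-1]]
r=rel([T[0],T[1],.18],Rt);print(T,r, bot.get_obs()["tcp_pos"])
E
```

```text
t: 13.6
tcp_pos: [0.4672, -0.04, 0.0277]
orientation: [-0.496, 0.868, 0.001, -0.001]
wrist_force: [0.6, 0.1, 0.5]
finger_gap: 0.0931
grasp_force: 0.0
t: 14.3
tcp_pos: [0.4682, -0.0401, 0.0288]
orientation: [-0.496, 0.868, -0.0, 0.0]
wrist_force: [-0.5, -0.6, 1.4]
finger_gap: 0.0479
grasp_force: 15.0
t: 15.0
tcp_pos: [0.47, -0.0403, 0.1922]
orientation: [-0.496, 0.868, -0.002, 0.003]
wrist_force: [-0.3, -0.0, -0.8]
finger_gap: 0.0474
grasp_force: 15.0
[0.50669454 0.2067887  0.        ] [-1.157  0.47   0.062 -0.004  0.01   1.819] [ 0.4700364  -0.0402529   0.19215172]
```

Candle gripped (47.5 mm) and lifted. Carry it to pocket 3, turning on the way.

```bash
python3 -m inch '[[-0.12,0.05,0,0,0,0.18],[-0.24,0.1,0,0,0,0.36],[-0.36,0.15,0,0,0,0.54],[-0.48,0.2,0,0,0,0.72],[-0.6,0.25,0,0,0,0.9],[-0.6,0.25,0,0,0,0.9],[-0.6,0.25,0,0,0,0.9]]'
cat > box.py <<'E'
from h import *
import sys
def pose(px,dz,th,py=0,off=.011,x=.4512,y=.2296,a=-.39):
    X=np.array([np.cos(a),np.sin(a),0]);Y=np.array([-np.sin(a),np.cos(a),0]);Z=np.array([0,0,1.])
    u=-np.sin(th)*Y+np.cos(th)*Z
    C=np.array([x,y,0])+px*X+py*Y+(.040+dz)*Z
    Rt=np.c_[-X,np.cross(-u,-X),-u];return C-off*u,Rt
if __name__=="__main__":
    px=float(sys.argv[1]);o=bot.get_obs();print(o["tcp_pos"],o["finger_gap"])
    for dz in map(float,sys.argv[3:]):print(dz,rel(*pose(px,dz,np.radians(float(sys.argv[2])))))
E
python3 box.py .06 4 .14 .004
```

```text
t: 15.7
tcp_pos: [0.4847, 0.0887, 0.1875]
orientation: [-0.167, 0.986, -0.0, -0.002]
wrist_force: [0.6, 0.1, -0.8]
finger_gap: 0.0477
grasp_force: 15.0
[0.48468216 0.08871244 0.18751604] 0.047725518620220966
0.14 [-0.301  0.524  0.091 -0.087 -0.036  0.922]
0.004 [-0.303  0.525  0.771 -0.087 -0.036  0.922]
```

```bash
python3 -m inch '[[-0.06,0.1,0.02,-0.02,-0.01,0.18],[-0.12,0.21,0.04,-0.04,-0.015,0.36],[-0.18,0.32,0.06,-0.05,-0.02,0.54],[-0.24,0.42,0.08,-0.07,-0.03,0.72],[-0.3,0.525,0.09,-0.087,-0.036,0.9],[-0.3,0.525,0.09,-0.087,-0.036,0.92],[-0.3,0.525,0.09,-0.087,-0.036,0.92]]'; python3 box.py .06 4 .14 .05 .006 .003
python3 - <<'E'
from h import *
from box import pose
w=bot.read_camera("wrist");cv2.imwrite("pics/w10.png",w["color"])
for d in bot.tip_of("wrist","pocket_1")[:3]: print(round(d["p"],2),np.round(d["at"],1))
for p in(-.06,0,.06):print(proj(w,pose(p,-.002,0,off=0)[0]))
E
```

```text
t: 16.4
tcp_pos: [0.508, 0.2055, 0.1701]
orientation: [0.194, 0.98, 0.034, 0.008]
wrist_force: [-0.3, -0.3, -1.4]
finger_gap: 0.0475
grasp_force: 15.0
[0.50801428 0.2055383  0.17013988] 0.047537838904966684
0.14 [ 0.008  0.007  0.006 -0.     0.002  0.   ]
0.05 [ 0.009 -0.025  0.455 -0.     0.002  0.   ]
0.006 [ 0.01  -0.04   0.674 -0.     0.002  0.   ]
0.003 [ 0.01  -0.041  0.689 -0.     0.002  0.   ]
0.85 [274.9  63.7]
0.77 [271.3 130.7]
0.57 [276.5 191.4]
[[273.62413902  63.77890987]]
[[273.95764367 131.50985595]]
[[274.27839021 193.4419759 ]]
```

View pics/w10.png

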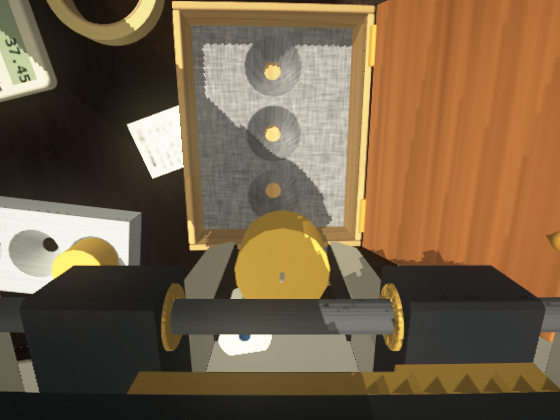

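Pocket mouths at (273,66), (273,132), (273,191) match the predictions to within about 2 px, and the candle is held square. Lower it.

```bash
python3 -m inch '[[0.008,0,0.1,0,0,0],[0.009,-0.015,0.25,0,0,0],[0.009,-0.022,0.4,0,0,0],[0.009,-0.03,0.5,0,0,0],[0.01,-0.035,0.58,0,0,0],[0.01,-0.038,0.63,0,0,0],[0.01,-0.04,0.66,0,0,0],[0.01,-0.04,0.675,0,0,0],[0.01,-0.04,0.675,0,0,0]]'; python3 box.py .06 4 .006 .003 0
```

```text
t: 17.4
tcp_pos: [0.5078, 0.2096, 0.0358]
orientation: [0.194, 0.98, 0.035, 0.008]
wrist_force: [0.1, -0.4, -1.2]
finger_gap: 0.0476
grasp_force: 15.0
[0.50783432 0.20959076 0.03578237] 0.0475952760370552
0.006 [-0.    -0.012  0.003  0.004  0.003 -0.002]
0.003 [-0.    -0.013  0.018  0.004  0.003 -0.002]
0.0 [ 0.    -0.014  0.033  0.004  0.003 -0.002]
```

```bash
python3 -m inch '[[0,-0.008,0.015,0,0,0],[0,-0.008,0.02,0,0,0],[0,-0.008,0.02,0,0,0],[0,-0.008,0.02,0,0,0]]' && python3 -m inch '[[0,0,0,0,0,0],[0,0,0,0,0,0],[0,0,0,0,0,0],[0,0,0,0,0,0],[0,0,0,0,0,0]]' -0.35 && python3 -m inch '[[0,0,-0.05,0,0,0],[0,0,-0.15,0,0,0],[0,0.01,-0.3,0,0,0],[0,0.02,-0.5,0,0,0],[0,0.02,-0.7,0,0,0],[0,0.02,-0.7,0,0,0]]' 
python3 - <<'E'
from h import *
from box import pose
w=bot.read_camera("wrist");cv2.imwrite("pics/w11.png",w["color"])
s=bot.read_camera("side");cv2.imwrite("pics/s11.png",s["color"])
q=pose(.06,.0305,0,off=0)[0];print(q,proj(w,q),proj(s,q))
for d in bot.regions_of("wrist","candle_1_center")[:3]: e=d["extent"];print(d["p"],e,onz(w,(e[0]+e[2]/2,e[1]+e[3]/2),.0705))
m=cv2.inRange(cv2.cvtColor(w["color"],cv2.COLOR_BGR2HSV),(18,110,60),(34,255,255))
cv2.imwrite("pics/c11.png",np.hstack([cv2.resize(w["color"][100:340,150:430],(467,400)),cv2.resize(s["color"][120:260,180:290],(314,400),interpolation=cv2.INTER_CUBIC)]))
a=np.radians(149.5);Rt=np.c_[[np.cos(a+np.pi/2),np.sin(a+np.pi/2),0],[np.cos(a),np.sin(a),0],[0,0,-1]]
print(rel((.4975,.0094,.16),Rt))
E
```

```text
t: 17.8
tcp_pos: [0.5071, 0.2084, 0.0316]
orientation: [0.194, 0.98, 0.035, 0.008]
wrist_force: [-0.5, -1.6, -0.9]
finger_gap: 0.0473
grasp_force: 15.0
t: 18.3
tcp_pos: [0.5071, 0.2086, 0.0314]
orientation: [0.194, 0.98, 0.035, 0.008]
wrist_force: [0.4, -0.8, 0.2]
finger_gap: 0.0626
grasp_force: 0.0
t: 18.9
tcp_pos: [0.5084, 0.2034, 0.1776]
orientation: [0.195, 0.98, 0.039, 0.013]
wrist_force: [1.4, -0.4, 0.2]
finger_gap: 0.0628
grasp_force: 0.0
[0.50669454 0.2067887  0.0705    ] [[276.14587931 196.86308079]] [[260.50309994 186.60459706]]
0.65 [177.3, 2.0, 381.8, 280.8] [0.49326251 0.30252556 0.0705    ]
[-0.34  -0.909 -0.008  0.074  0.067 -1.819]
```

View pics/c11.png

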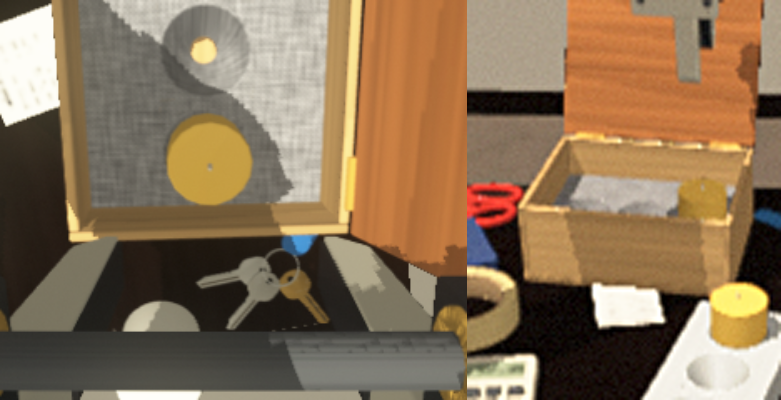

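Candle 1 sits in pocket 3: top centre at crop (209,159), or (275,195) in full, against (276,197) predicted for the seat. Back for the other one.

```bash
python3 -m inch '[[-0.05,-0.1,-0.01,0.01,0.01,-0.18],[-0.1,-0.2,-0.01,0.02,0.015,-0.36],[-0.15,-0.35,-0.01,0.03,0.02,-0.54],[-0.2,-0.5,-0.01,0.04,0.03,-0.72],[-0.25,-0.6,-0.01,0.05,0.04,-0.9],[-0.25,-0.6,-0.01,0.05,0.04,-0.9]]' -1
cat > mo.py <<'E'
from h import *
a=np.radians(149.5);Rt=np.c_[[np.cos(a+np.pi/2),np.sin(a+np.pi/2),0],[np.cos(a),np.sin(a),0],[0,0,-1]]
print(rel((.4975,.0094,.16),Rt),rel((.4975,.0094,.028),Rt))
E
python3 mo.py
```

```text
t: 19.65
tcp_pos: [0.504, 0.069, 0.1632]
orientation: [-0.154, 0.988, 0.013, -0.001]
wrist_force: [0.2, 0.7, 0.2]
finger_gap: 0.0928
grasp_force: 0.0
[ 0.122 -0.274  0.008  0.032  0.015 -0.927] [ 0.123 -0.292  0.668  0.032  0.015 -0.927]
```

```bash
python3 -m inch '[[0.03,-0.06,0,0.01,0,-0.18],[0.06,-0.12,0,0.015,0.005,-0.36],[0.09,-0.2,0,0.02,0.01,-0.54],[0.12,-0.27,0.01,0.03,0.015,-0.72],[0.122,-0.274,0.01,0.032,0.015,-0.92],[0.122,-0.274,0.01,0.032,0.015,-0.927],[0.122,-0.274,0.01,0.032,0.015,-0.927]]'; python3 mo.py; python3 - <<'E'
from h import *
w=bot.read_camera("wrist");print(proj(w,(.4975,.0094,.0705)))
m=cv2.inRange(cv2.cvtColor(w["color"],cv2.COLOR_BGR2HSV),(18,110,60),(34,255,255))[:275]
k,l,st,ce=cv2.connectedComponentsWithStats(m)
for i in range(1,k):
    if st[i,4]>300:print(st[i],ce[i])
E
```

```text
t: 20.35
tcp_pos: [0.4983, 0.0149, 0.1604]
orientation: [-0.498, 0.867, 0.001, 0.002]
wrist_force: [-0.2, -0.5, 0.6]
finger_gap: 0.0931
grasp_force: 0.0
[ 0.026 -0.01   0.002 -0.     0.005  0.004] [ 0.029 -0.01   0.662 -0.     0.005  0.004]
[[279.28706885 200.0438115 ]]
[ 475  135   85   97 1341] [494.65324385 173.00298285]
[499 155  61  71 458] [528.4628821  207.52183406]
[ 253  170   55   58 2444] [280.09328969 198.56546645]
[416 251  90  24 813] [458.2103321  263.16113161]
```

Candle at (280,199) against (279,200) predicted. Go down, grip, lift.

```bash
python3 -m inch '[[0.026,-0.01,0.1,0,0.005,0],[0.028,-0.01,0.25,0,0.005,0],[0.029,-0.01,0.4,0,0.005,0],[0.029,-0.01,0.52,0,0.005,0],[0.029,-0.01,0.6,0,0.005,0],[0.029,-0.01,0.64,0,0.005,0],[0.029,-0.01,0.66,0,0.005,0],[0.029,-0.01,0.66,0,0.005,0]]' -1 15 && python3 -m inch '[[0,0,0,0,0,0],[0,0,0,0,0,0],[0,0,0,0,0,0],[0,0,0,0,0,0],[0,0,0,0,0,0],[0,0,0,0,0,0],[0,0,0,0,0,0]]' 0.6 15 && python3 -m inch '[[0,0,-0.05,0,0,0],[0,0,-0.15,0,0,0],[0,0,-0.3,0,0,0],[0,0,-0.5,0,0,0],[0,0,-0.7,0,0,0],[0,0,-0.8,0,0,0],[0,0,-0.8,0,0,0]]'; python3 box.py -.06 4 .14
```

```text
t: 21.2
tcp_pos: [0.4983, 0.0082, 0.029]
orientation: [-0.499, 0.867, -0.001, 0.001]
wrist_force: [0.5, 0.4, 0.9]
finger_gap: 0.093
grasp_force: 0.0
t: 21.9
tcp_pos: [0.4967, 0.0086, 0.029]
orientation: [-0.499, 0.867, 0.0, -0.0]
wrist_force: [-3.0, 1.8, 4.3]
finger_gap: 0.0477
grasp_force: 15.0
t: 22.6
tcp_pos: [0.5006, 0.0077, 0.1927]
orientation: [-0.498, 0.867, -0.003, 0.005]
wrist_force: [0.7, -0.1, -1.0]
finger_gap: 0.0474
grasp_force: 15.0
[0.50056343 0.00773347 0.19274552] 0.047424589194657744
0.14 [-0.797  1.07   0.112 -0.079 -0.05   1.825]
```

```bash
python3 -m inch '[[-0.1,0.1,0,0,0,0.18],[-0.2,0.2,0,0,0,0.36],[-0.3,0.32,0,0,0,0.54],[-0.4,0.45,0,0,0,0.72],[-0.5,0.55,0,0,0,0.9],[-0.5,0.55,0,0,0,0.9],[-0.5,0.55,0,0,0,0.9]]'; python3 box.py -.06 4 .14
```

```text
t: 23.3
tcp_pos: [0.4523, 0.1496, 0.1879]
orientation: [-0.17, 0.986, -0.001, 0.0]
wrist_force: [0.8, -0.4, 0.5]
finger_gap: 0.0478
grasp_force: 15.0
[0.45233548 0.14962112 0.18786237] 0.04781164918450932
0.14 [ 0.093  0.582  0.093 -0.088 -0.032  0.93 ]
```

```bash
python3 -m inch '[[0.02,0.12,0.02,-0.02,-0.01,0.18],[0.04,0.24,0.04,-0.04,-0.015,0.36],[0.06,0.36,0.06,-0.05,-0.02,0.54],[0.08,0.48,0.08,-0.07,-0.03,0.72],[0.093,0.582,0.09,-0.088,-0.032,0.9],[0.093,0.582,0.09,-0.088,-0.032,0.93],[0.093,0.582,0.09,-0.088,-0.032,0.93],[0.093,0.582,0.09,-0.088,-0.032,0.93]]'; python3 box.py -.06 4 .14 .05 .006
```

```text
t: 24.1
tcp_pos: [0.3982, 0.2515, 0.1706]
orientation: [0.196, 0.98, 0.035, 0.008]
wrist_force: [0.2, -0.1, -1.7]
finger_gap: 0.0474
grasp_force: 15.0
[0.39821379 0.25150669 0.1706372 ] 0.04744467843371308
0.14 [ 0.013  0.003  0.008  0.001  0.003 -0.005]
0.05 [ 0.014 -0.029  0.457  0.001  0.003 -0.005]
0.006 [ 0.015 -0.045  0.677  0.001  0.003 -0.005]
```

```bash
python3 -m inch '[[0.013,0,0.1,0,0,-0.005],[0.013,-0.015,0.25,0,0,-0.005],[0.014,-0.022,0.4,0,0,-0.005],[0.014,-0.032,0.5,0,0,-0.005],[0.015,-0.038,0.58,0,0,-0.005],[0.015,-0.042,0.63,0,0,-0.005],[0.015,-0.046,0.66,0,0,-0.005],[0.015,-0.048,0.68,0,0,-0.005],[0.015,-0.048,0.68,0,0,-0.005]]'; python3 box.py -.06 4 .003
```

```text
t: 25.0
tcp_pos: [0.3947, 0.2545, 0.0343]
orientation: [0.193, 0.98, 0.035, 0.008]
wrist_force: [-0.3, 1.0, -0.9]
finger_gap: 0.0479
grasp_force: 15.0
[0.39468841 0.25453133 0.03432317] 0.04788131024540421
0.003 [-0.009 -0.005  0.011  0.003  0.002  0.001]
```

```bash
python3 -m inch '[[-0.003,-0.003,0.011,0,0,0],[-0.003,-0.003,0.011,0,0,0],[-0.003,-0.003,0.011,0,0,0]]' && python3 -m inch '[[0,0,0,0,0,0],[0,0,0,0,0,0],[0,0,0,0,0,0],[0,0,0,0,0,0],[0,0,0,0,0,0]]' -0.35 && python3 -m inch '[[0,0,-0.05,0,0,0],[0,0,-0.15,0,0,0],[0,0.01,-0.3,0,0,0],[0,0.02,-0.5,0,0,0],[0,0.02,-0.7,0,0,0],[0,0.02,-0.9,0,0,0],[0,0.02,-1,0,0,0],[0,0.02,-1,0,0,0]]' 
python3 - <<'E'
from h import *
from box import pose
w=bot.read_camera("wrist");s=bot.read_camera("side");t=bot.read_camera("top")
for p in(.06,-.06):
  q=pose(p,.0305,0,off=0)[0];print(q,proj(w,q).round(1),proj(s,q).round(1))
for n,c in(("wrist",w),("side",s),("top",t)):
  for d in bot.tip_of(n,"tin_center")[:2]:print(n,"tin",d["p"],d["at"],onz(c,d["at"],.03).round(3))
m=cv2.inRange(cv2.cvtColor(w["color"],cv2.COLOR_BGR2HSV),(18,110,60),(34,255,255))[:280]
k,l,st,ce=cv2.connectedComponentsWithStats(m)
for i in range(1,k):
    if st[i,4]>300:print(st[i],ce[i])
cv2.imwrite("pics/c12.png",np.hstack([cv2.resize(w["color"][:300,150:430],(467,500)),cv2.resize(s["color"][120:260,180:290],(314,500),interpolation=cv2.INTER_CUBIC)]))
# view for flap regrasp
from h import rel
x,y,a=.4512,.2296,-.39
X=np.array([np.cos(a),np.sin(a),0]);Y=np.array([-np.sin(a),np.cos(a),0]);Rt=np.c_[-X,Y,[0,0,-1]]
P=np.array([x,y,0])+(.078+.2*.37)*Y
print(bot.get_obs()["tcp_pos"],P,rel([P[0],P[1],.33],Rt))
E
```

```text
t: 25.3
tcp_pos: [0.3949, 0.2543, 0.0324]
orientation: [0.193, 0.98, 0.035, 0.008]
wrist_force: [0.1, 0.7, -1.2]
finger_gap: 0.0476
grasp_force: 15.0
t: 25.8
tcp_pos: [0.3947, 0.2541, 0.0321]
orientation: [0.193, 0.98, 0.035, 0.008]
wrist_force: [-0.6, 0.2, 0.4]
finger_gap: 0.0627
grasp_force: 0.0
t: 26.6
tcp_pos: [0.3923, 0.2452, 0.2355]
orientation: [0.193, 0.98, 0.038, 0.01]
wrist_force: [-0.5, -0.5, 0.2]
finger_gap: 0.063
grasp_force: 0.0
[0.50669454 0.2067887  0.0705    ] [[278.4 288. ]] [[260.5 186.6]]
[0.39570546 0.2524113  0.0705    ] [[278.2 188.5]] [[218.2 183.4]]
side tin 0.77 [254.0, 299.0] [ 0.41  -0.181  0.03 ]
top tin 0.97 [378.4, 240.0] [ 0.404 -0.181  0.03 ]
[  96   71   96   94 1708] [131.56088993 133.29508197]
[ 202  149  151  106 2366] [280.83431953 184.42899408]
[ 256  165   44   47 1599] [276.90994371 187.81113196]
[ 474  245   86   35 1202] [518.03244592 261.25873544]
[258 260  38  20 617] [276.40680713 270.81523501]
[0.38969062 0.24416691 0.23047864] [0.50898864 0.37018618 0.        ] [-0.312  0.842 -0.441  0.088 -0.001  0.001]
```

View pics/c12.png

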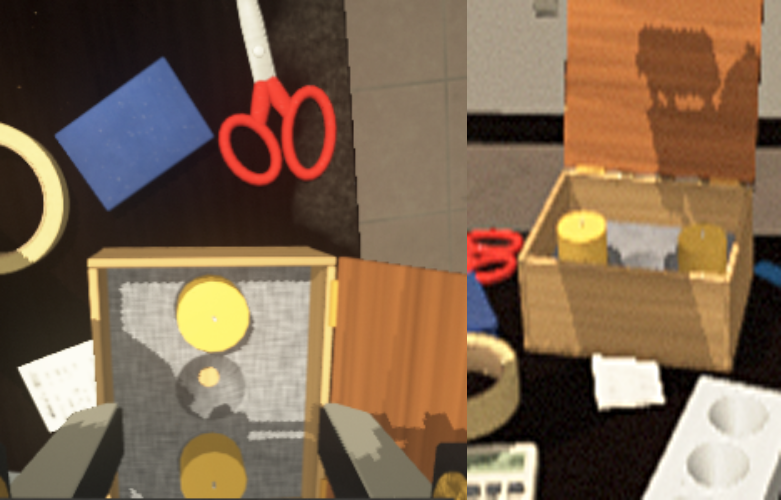

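Both candles sit home: wrist blob (277,188) against (278,188.5), and the side view agrees. The tin has been knocked to about (0.404,-0.181). Now the flap's bar.

```bash
python3 -m inch '[[0,0,-0.2,0.02,0,0],[-0.02,0.02,-0.4,0.05,0,0],[-0.1,0.2,-0.47,0.088,0,0],[-0.15,0.4,-0.48,0.088,0,0],[-0.25,0.6,-0.48,0.088,0,0],[-0.312,0.8,-0.48,0.088,0,0],[-0.312,0.842,-0.48,0.088,0,0],[-0.312,0.842,-0.48,0.088,0,0]]' 0.2
python3 - <<'E'
from h import *
x,y,a=.4512,.2296,-.39
X=np.array([np.cos(a),np.sin(a),0]);Y=np.array([-np.sin(a),np.cos(a),0]);Rt=np.c_[-X,Y,[0,0,-1]]
w=bot.read_camera("wrist");s=bot.read_camera("side")
P=np.array([x,y,0])+(.078+.2*.37)*Y;P[2]=.27
A=P-.045*X;B=P+.045*X
print(proj(w,[A,P,B]).round(1),[(d["p"],d["at"]) for d in bot.tip_of("wrist","flap_handle")],proj(s,P),[(d["p"],d["at"]) for d in bot.tip_of("side","flap_handle")])
cv2.imwrite("pics/w13.png",w["color"])
print(bot.get_obs()["tcp_pos"],rel([P[0],P[1],.229],Rt))
E
```

```text
t: 27.7
tcp_pos: [0.5089, 0.371, 0.337]
orientation: [0.193, 0.981, -0.001, -0.001]
wrist_force: [0.0, -1.8, 1.0]
finger_gap: 0.0377
grasp_force: 0.0
[[282.4 156.9]
 [282.2 213. ]
 [282.1 264.6]] [(0.61, [283.9, 211.5])] [[248.17470305  97.61219771]] [(0.79, [248.1, 95.1])]
[0.50886607 0.36852892 0.3402279 ] [ 0.003  0.007  0.556  0.003  0.002 -0.001]
```

View pics/w13.png

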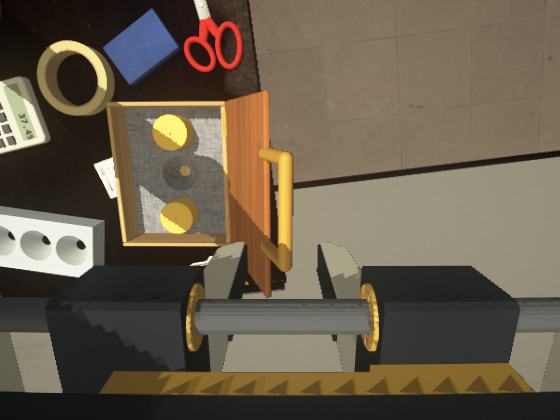

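The bar is at column 286, rows 152 to 268, between the fingers. Descend and grip.

```bash
python3 -m inch '[[0.003,0.015,0.1,0,0,0],[0.003,0.018,0.25,0,0,0],[0.003,0.018,0.4,0,0,0],[0.003,0.018,0.5,0,0,0],[0.003,0.018,0.556,0,0,0],[0.003,0.018,0.556,0,0,0]]' 0.2 8 && python3 -m inch '[[0,0,0,0,0,0],[0,0,0,0,0,0],[0,0,0,0,0,0],[0,0,0,0,0,0],[0,0,0,0,0,0]]' 1 8
python3 - <<'E'
import numpy as np
t0=1.95
for t in np.arange(1.85,-.01,-.1): print(round(t,2),round(-(np.cos(t)-np.cos(t0)),3),round(-(np.sin(t)-np.sin(t0)),3))
E
```

```text
t: 28.5
tcp_pos: [0.5094, 0.3728, 0.2278]
orientation: [0.194, 0.981, 0.0, -0.0]
wrist_force: [0.8, -0.3, -0.3]
finger_gap: 0.0373
grasp_force: 0.0
t: 29.0
tcp_pos: [0.5105, 0.3733, 0.2294]
orientation: [0.194, 0.981, 0.001, 0.001]
wrist_force: [-0.7, -1.8, 3.9]
finger_gap: 0.0118
grasp_force: 8.0
1.85 -0.095 -0.032
1.75 -0.192 -0.055
1.65 -0.291 -0.068
1.55 -0.391 -0.071
1.45 -0.491 -0.064
1.35 -0.589 -0.047
1.25 -0.686 -0.02
1.15 -0.779 0.016
1.05 -0.868 0.062
0.95 -0.952 0.116
0.85 -1.03 0.178
0.75 -1.102 0.247
0.65 -1.166 0.324
0.55 -1.223 0.406
0.45 -1.271 0.494
0.35 -1.31 0.586
0.25 -1.339 0.682
0.15 -1.359 0.78
0.05 -1.369 0.879
```

```bash
python3 -m inch '[[0,-0.095,-0.032,0,0,0],[0,-0.192,-0.055,0,0,0],[0,-0.29,-0.068,0,0,0],[0,-0.39,-0.071,0,0,0],[0,-0.49,-0.064,0,0,0],[0,-0.59,-0.047,0,0,0],[0,-0.686,-0.02,0,0,0],[0,-0.779,0.016,0,0,0],[0,-0.868,0.062,0,0,0],[0,-0.952,0.116,0,0,0],[0,-0.952,0.116,0,0,0]]' && python3 -m inch '[[0,-0.078,0.062,0,0,0],[0,-0.15,0.131,0,0,0],[0,-0.214,0.208,0,0,0],[0,-0.271,0.29,0,0,0],[0,-0.319,0.378,0,0,0],[0,-0.358,0.47,0,0,0],[0,-0.387,0.566,0,0,0],[0,-0.407,0.664,0,0,0],[0,-0.415,0.74,0,0,0],[0,-0.418,0.79,0,0,0],[0,-0.418,0.81,0,0,0],[0,-0.418,0.81,0,0,0]]'
```

```text
t: 30.1
tcp_pos: [0.4368, 0.1954, 0.204]
orientation: [0.195, 0.981, -0.0, -0.0]
wrist_force: [-1.5, -1.5, 2.1]
finger_gap: 0.0114
grasp_force: 8.0
t: 31.3
tcp_pos: [0.4051, 0.1172, 0.0415]
orientation: [0.195, 0.981, -0.002, -0.001]
wrist_force: [-2.6, -8.6, -0.8]
finger_gap: 0.0113
grasp_force: 8.0
```

```bash
python3 -m inch '[[0,0,0,0,0,0],[0,0,0,0,0,0],[0,0,0,0,0,0],[0,0,0,0,0,0]]' 0.3 && python3 -m inch '[[0,0,-0.1,0,0,0],[0,0,-0.3,0,0,0],[0,0,-0.5,0,0,0],[0,0,-0.7,0,0,0],[0,0,-0.9,0,0,0],[0,0,-0.9,0,0,0]]'
python3 - <<'E'
from h import *
from box import pose
c={n:bot.read_camera(n) for n in("side","top","wrist")}
for n in("side","top"):
  for d in bot.tip_of(n,"tin_center")[:1]:print(n,d["p"],d["at"],onz(c[n],d["at"],.03).round(4))
  for d in bot.tip_of(n,"flap_mark")[:1]:print(n,d["p"],d["at"],onz(c[n],d["at"],.087).round(4))
  for d in bot.tip_of(n,"flap_handle")[:1]:print(n,d["p"],d["at"],onz(c[n],d["at"],.084).round(4))
for d in bot.tip_of("wrist","flap_mark")[:1]:print("w",d["p"],d["at"],onz(c["wrist"],d["at"],.087).round(4))
t=c["top"]
m=cv2.inRange(cv2.cvtColor(t["color"],cv2.COLOR_BGR2HSV),(60,60,40),(90,255,255))
k,l,st,ce=cv2.connectedComponentsWithStats(m)
for i in range(1,k):
    if st[i,4]>100:print("lid",st[i],ce[i],onz(t,ce[i],.06).round(4))
a=cv2.resize(t["color"][110:320,130:480],(600,360));b=cv2.resize(c["side"]["color"][110:350,160:360],(300,360));cv2.imwrite("pics/c14.png",np.hstack([a[:,:500],b]))
o=bot.get_obs();print(o["tcp_pos"],rel((.404,-.181,.24)))
E
```

```text
t: 31.7
tcp_pos: [0.4078, 0.1218, 0.0429]
orientation: [0.193, 0.981, 0.002, 0.002]
wrist_force: [0.2, -0.7, -0.5]
finger_gap: 0.0324
grasp_force: 0.0
t: 32.3
tcp_pos: [0.4103, 0.1218, 0.2277]
orientation: [0.193, 0.981, 0.005, 0.006]
wrist_force: [1.2, -0.1, -0.6]
finger_gap: 0.0324
grasp_force: 0.0
side 0.86 [249.7, 299.9] [ 0.4013 -0.1814  0.03  ]
side 0.85 [240.3, 179.5] [0.4549 0.23   0.087 ]
side 0.82 [229.9, 198.6] [0.412  0.1369 0.084 ]
top 0.58 [377.7, 237.7] [ 0.4091 -0.1794  0.03  ]
top 0.56 [204.3, 217.4] [0.4499 0.2321 0.087 ]
w 0.6 [396.1, 196.9] [0.4533 0.2269 0.087 ]
lid [367 225  28  28 605] [380.43636364 238.37520661] [ 0.4071 -0.1807  0.06  ]
[0.40600547 0.12015168 0.22189242] [-0.563 -1.397 -0.092  0.     0.     0.   ]
```

View pics/c14.png

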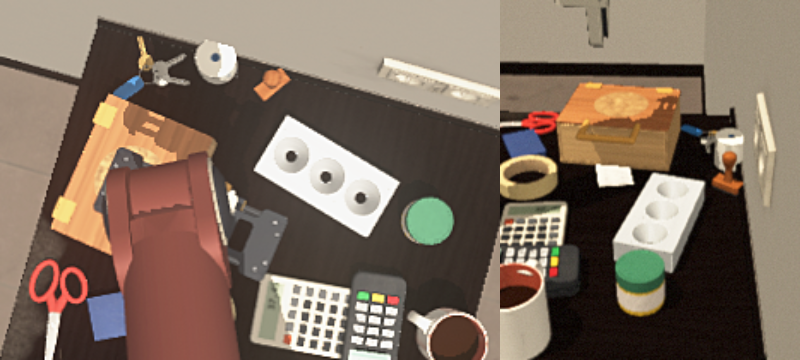

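Flap closed and clear, tin upright at about (0.407,-0.181). I check the clearance to the wall and then go to the tin. From here on I use numbers only, since I am already past the picture limit.

```bash
cat > tin.py <<'E'
from h import *
import sys
a=np.radians(115);Rt=np.c_[[np.cos(a+np.pi/2),np.sin(a+np.pi/2),0],[np.cos(a),np.sin(a),0],[0,0,-1]]
x,y=map(float,sys.argv[1:3]);o=bot.get_obs();print(np.round(o["tcp_pos"],4),np.round(o["joint_positions"],2))
for z in map(float,sys.argv[3:]):print(z,rel((x,y,z),Rt))
E
python3 - <<'E'
from h import *
t=bot.read_camera("top")
for p in((130,25),(695,185)):print("wall foot",onz(t,np.array(p)*.4375+[130,110],0).round(3))
E
python3 -m inch '[[-0.1,-0.2,-0.05,0,0,-0.18],[-0.2,-0.4,-0.09,0,0,-0.36],[-0.25,-0.55,-0.09,0,0,-0.54],[-0.3,-0.7,-0.09,0,0,-0.72],[-0.35,-0.85,-0.09,0,0,-0.9],[-0.35,-0.85,-0.09,0,0,-0.9]]' -1; python3 tin.py .407 -.181 .24
```

```text
wall foot [0.699 0.299 0.   ]
wall foot [ 0.528 -0.329  0.   ]
t: 33.45
tcp_pos: [0.4059, -0.0682, 0.2404]
orientation: [-0.155, 0.988, -0.0, 0.001]
wrist_force: [-1.1, 1.2, 0.0]
finger_gap: 0.0762
grasp_force: 0.0
[ 0.4059 -0.0682  0.2404] [-0.19  0.19  0.37  1.99 -0.09  0.97  2.1 ]
0.24 [ 0.167 -0.539  0.002 -0.001  0.003 -0.159]
```

```bash
python3 -m inch '[[0.04,-0.13,0,0,0,-0.08],[0.08,-0.27,0,0,0,-0.159],[0.12,-0.4,0,0,0,-0.159],[0.16,-0.52,0,0,0,-0.159],[0.167,-0.539,0,0,0,-0.159],[0.167,-0.539,0,0,0,-0.159],[0.167,-0.539,0,0,0,-0.159]]' -1
python3 tin.py .407 -.181 .2 .013
python3 - <<'E'
from h import *
w=bot.read_camera("wrist");print(proj(w,(.407,-.181,.06)))
m=cv2.inRange(cv2.cvtColor(w["color"],cv2.COLOR_BGR2HSV),(60,60,40),(90,255,255))
k,l,st,ce=cv2.connectedComponentsWithStats(m)
for i in range(1,k):
    if st[i,4]>200:print("lid",st[i],ce[i],onz(w,ce[i],.06).round(4))
for d in bot.regions_of("wrist","honey_tin")[:2]:print(d["p"],d["extent"])
E
```

```text
t: 34.15
tcp_pos: [0.4087, -0.1745, 0.2398]
orientation: [-0.22, 0.975, 0.001, 0.001]
wrist_force: [-0.8, 0.5, -0.0]
finger_gap: 0.0933
grasp_force: 0.0
[ 0.4087 -0.1745  0.2398] [ 0.04  0.26  0.41  1.92 -0.12  0.99  2.52]
0.2 [ 0.022 -0.026  0.199  0.003  0.004  0.01 ]
0.013 [ 0.025 -0.028  1.134  0.003  0.004  0.01 ]
[[277.39366658 182.70083349]]
lid [ 249  153   58   58 2632] [277.71390578 181.88525836] [ 0.406  -0.1811  0.06  ]
0.78 [251.5, 150.1, 53.5, 58.3]
```

```bash
python3 -m inch '[[0.024,-0.02,0.15,0,0,0],[0.026,-0.028,0.35,0,0,0],[0.026,-0.028,0.55,0,0,0],[0.026,-0.028,0.75,0,0,0],[0.026,-0.028,0.9,0,0,0],[0.026,-0.028,0.9,0,0,0]]' && python3 -m inch '[[0,0,0.1,0,0,0],[0,0,0.17,0,0,0],[0,0,0.22,0,0,0],[0,0,0.23,0,0,0],[0,0,0.23,0,0,0]]'; python3 tin.py .406 -.181 .013
```

```text
t: 34.85
tcp_pos: [0.4042, -0.181, 0.0572]
orientation: [-0.22, 0.975, 0.003, -0.002]
wrist_force: [-0.1, -0.1, -0.3]
finger_gap: 0.0934
grasp_force: 0.0
t: 35.35
tcp_pos: [0.4073, -0.1833, 0.0147]
orientation: [-0.22, 0.976, 0.0, 0.002]
wrist_force: [0.2, 0.6, -0.1]
finger_gap: 0.0932
grasp_force: 0.0
[ 0.4073 -0.1833  0.0147] [ 0.23  0.62  0.22  2.18 -0.35  0.38  2.75]
0.013 [0.001 0.013 0.008 0.    0.005 0.008]
```

```bash
python3 -m inch '[[0,0,0,0,0,0],[0,0,0,0,0,0],[0,0,0,0,0,0],[0,0,0,0,0,0],[0,0,0,0,0,0],[0,0,0,0,0,0]]' 0.3 20 && python3 -m inch '[[0,0,-0.05,0,0,0],[0,0,-0.15,0,0,0],[0,0,-0.3,0,0,0],[0,0,-0.5,0,0,0],[0,0,-0.7,0,0,0],[0,0,-0.85,0,0,0],[0,0,-0.95,0,0,0],[0,0,-0.95,0,0,0]]'; python3 tin.py .4512 .2296 .2
```

```text
t: 35.95
tcp_pos: [0.4061, -0.1824, 0.0142]
orientation: [-0.22, 0.976, 0.002, 0.001]
wrist_force: [-1.3, 1.7, 5.0]
finger_gap: 0.0647
grasp_force: 20.0
t: 36.75
tcp_pos: [0.4079, -0.1851, 0.2067]
orientation: [-0.219, 0.976, -0.002, 0.004]
wrist_force: [0.3, -0.3, -1.6]
finger_gap: 0.0645
grasp_force: 20.0
[ 0.4079 -0.1851  0.2067] [ 0.06  0.3   0.42  1.97 -0.16  0.9   2.57]
0.2 [-1.082  1.782  0.033 -0.006  0.01   0.007]
```

```bash
python3 -m inch '[[-0.08,0.08,0,0,0,0],[-0.2,0.24,0,0,0,0],[-0.32,0.4,0,0,0,0],[-0.44,0.54,0,0,0,0],[-0.56,0.68,0,0,0,0],[-0.66,0.8,0,0,0,0],[-0.676,0.827,0,0,0,0],[-0.676,0.827,0,0,0,0]]' ; python3 tin.py .4512 .2296 .2
```

```text
t: 37.55
tcp_pos: [0.4567, 0.0246, 0.2031]
orientation: [-0.221, 0.975, 0.001, -0.0]
wrist_force: [0.6, 0.1, -2.6]
finger_gap: 0.0646
grasp_force: 20.0
[0.4567 0.0246 0.2031] [-0.36  0.32  0.34  1.94 -0.13  0.9   2.07]
0.2 [-0.417  0.937  0.017  0.002 -0.     0.011]
```

```bash
python3 -m inch '[[-0.05,0.12,0,0,0,0],[-0.12,0.28,0,0,0,0],[-0.2,0.44,0,0,0,0],[-0.28,0.6,0,0,0,0],[-0.35,0.76,0,0,0,0],[-0.4,0.9,0,0,0,0],[-0.417,0.937,0.01,0,0,0],[-0.417,0.937,0.01,0,0,0],[-0.417,0.937,0.01,0,0,0]]' ; python3 tin.py .4512 .2296 .12 .105 .101
```

```text
t: 38.45
tcp_pos: [0.4531, 0.2257, 0.2024]
orientation: [-0.218, 0.976, -0.0, 0.001]
wrist_force: [-0.3, -0.3, -2.7]
finger_gap: 0.0645
grasp_force: 20.0
[0.4531 0.2257 0.2024] [-0.71  0.39  0.28  1.82 -0.13  0.94  1.64]
0.12 [ 0.001  0.022  0.412 -0.002  0.001  0.003]
0.105 [ 0.001  0.023  0.487 -0.002  0.001  0.003]
0.101 [ 0.001  0.023  0.507 -0.002  0.001  0.003]
```

```bash
python3 -m inch '[[0,0.01,0.08,0,0,0],[0,0.02,0.2,0,0,0],[0,0.022,0.32,0,0,0],[0,0.022,0.41,0,0,0],[0,0.022,0.45,0,0,0],[0,0.022,0.465,0,0,0],[0,0.022,0.475,0,0,0],[0,0.022,0.475,0,0,0]]' && python3 -m inch '[[0,0,0.005,0,0,0],[0,0,0.01,0,0,0],[0,0,0.015,0,0,0],[0,0,0.02,0,0,0],[0,0,0.025,0,0,0],[0,0,0.025,0,0,0]]'; python3 tin.py .4512 .2296 .101
```

```text
t: 39.25
tcp_pos: [0.4518, 0.2327, 0.1085]
orientation: [-0.219, 0.976, 0.001, 0.002]
wrist_force: [-0.2, -0.0, -3.2]
finger_gap: 0.0645
grasp_force: 20.0
t: 39.85
tcp_pos: [0.451, 0.2329, 0.1027]
orientation: [-0.219, 0.976, 0.001, 0.001]
wrist_force: [0.4, 0.1, -2.6]
finger_gap: 0.0644
grasp_force: 20.0
[0.451  0.2329 0.1027] [-0.68  0.52  0.24  1.95 -0.19  0.69  1.68]
0.101 [ 0.006 -0.015  0.009  0.001  0.003  0.008]
```

```bash
python3 -m inch '[[0,-0.005,0.004,0,0,0],[0,-0.008,0.008,0,0,0],[0,-0.008,0.012,0,0,0],[0,-0.008,0.012,0,0,0]]'
```

```text
t: 40.25
tcp_pos: [0.452, 0.2314, 0.1012]
orientation: [-0.219, 0.976, 0.001, 0.001]
wrist_force: [-2.0, -1.1, 3.5]
finger_gap: 0.0643
grasp_force: 20.0
```

Contact: the wrist force has gone from -2.6 to +3.5 N, so the flap carries the tin. Release and retreat.

```bash
python3 -m inch '[[0,0,0,0,0,0],[0,0,0,0,0,0],[0,0,0,0,0,0],[0,0,0,0,0,0],[0,0,0,0,0,0],[0,0,0,0,0,0]]' -1 && python3 -m inch '[[0,0,-0.05,0,0,0],[0,0,-0.15,0,0,0],[0,0,-0.35,0,0,0],[0,0,-0.55,0,0,0],[0,0,-0.75,0,0,0],[0,0,-0.85,0,0,0],[0,0,-0.85,0,0,0],[0,0,-0.85,0,0,0]]' 
python3 - <<'E'
from h import *
w=bot.read_camera("wrist");s=bot.read_camera("side")
m=cv2.inRange(cv2.cvtColor(w["color"],cv2.COLOR_BGR2HSV),(60,60,40),(90,255,255))
k,l,st,ce=cv2.connectedComponentsWithStats(m)
for i in range(1,k):
    if st[i,4]>200:print("lid",st[i],ce[i],onz(w,ce[i],.147).round(4))
for n,c in(("wrist",w),("side",s)):
  for d in bot.tip_of(n,"tin_center")[:1]:print(n,d["p"],d["at"],onz(c,d["at"],.117).round(4))
for d in bot.tip_of("side","flap_handle")[:1]:print(d["at"],onz(s,d["at"],.084))
E
```

```text
t: 40.85
tcp_pos: [0.4518, 0.2315, 0.1004]
orientation: [-0.219, 0.976, 0.001, 0.001]
wrist_force: [0.3, -0.9, 0.4]
finger_gap: 0.0929
grasp_force: 0.0
t: 41.65
tcp_pos: [0.4511, 0.231, 0.2706]
orientation: [-0.219, 0.976, 0.001, 0.001]
wrist_force: [0.2, -0.9, -0.2]
finger_gap: 0.0931
grasp_force: 0.0
lid [ 250  166   65   65 3128] [282.42647059 199.        ] [0.4524 0.232  0.147 ]
wrist 0.66 [278.3, 195.8] [0.4574 0.2296 0.117 ]
[230.6, 198.8] [0.41358538 0.1355182  0.084     ]
```

The tin stands on the mark within about 3 mm, with its lid round and so upright. Hand in.

```bash
python3 -m inch '[[0,0,0,0,0,0],[0,0,0,0,0,0],[0,0,0,0,0,0]]'; python3 -c "
from plant import bot
print(bot.job_done())"
```

```text
t: 42.2
tcp_pos: [0.4514, 0.2311, 0.2703]
orientation: [-0.219, 0.976, 0.001, 0.001]
wrist_force: [-0.1, -0.0, -1.1]
finger_gap: 0.0929
grasp_force: 0.0
the job is handed in; nothing more can be done
None
```

Job handed in at 42 s (no verdict returned): both candles present measured seated in pockets 1 and 3, flap closed, honey tin upright about 3 mm from the cork mark's centre, stamp never approached; I viewed 16 pictures, over the limit of 14.

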